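# Clamp a glazed tile and hold the glaze gauge on its marked spot

## Robot

A 6-joint arm with a two-finger parallel gripper is mounted at the origin on the work surface. World frame = base frame: x ahead of the robot, y to its left, z up, the work surface at z = 0. Lengths are in m, angles in rad, forces in N, time in s.
With the tool pointing down it reaches from about 0.3 to 0.775 m from the base axis. Payload 14.6 kg.
Tool frame: the origin (TCP) lies at the very end of the fingers, on their centre line; the grasp point (between the pads) lies 19 mm behind it; z points along the fingers, y is the line along which they close (so a half turn about z gives the same grasp; the last joint's range is limited). The gripper opens to 94 mm and grips with 3 to 60 N. Pads are 16 mm wide; open, the fingers measure 119 mm over their backs; the gripper's body (75 mm by 177 mm) begins 78 mm behind the grasp point.
Start: joints at [-1.241, 0.3, 1.521, -0, 1.321, -0.067], TCP at [0.213, -0.507, 0.205] pointing down, gripper open.
Joint ranges: [-3.03, 3.03], [-0.79, 2.21], [0.23, 2.52], [-1.04, 4.18], [0, 3.07], [-2.55, 2.55]. Speed limits (rad/s): [2.22, 2.22, 2.57, 3.14, 3.14, 3.14].

## Interface

Orientations are given as [roll, pitch, yaw] about the fixed x, y, z axes, in that order (R = Rz(yaw) Ry(pitch) Rx(roll)).
In Python, from station import telemetry, cams, hand_in, nets gives the robot as it stands.
- The arm moves only by the tool move_arm, never from a script. Its argument "increments" is a list of rows, each a list of 4 numbers: the shift along the tool's x, y, z in m, then the turn about the tool's z in rad. In form: [[tx, ty, tz, roll], ...]. A call has 1 to 20 rows; each row shifts and turns the commanded pose from where the row before left it, along the tool's axes as they then stand; what a row does not reach is not made up. A row lasts 1/8 s, in which the tool goes at most 62.5 mm and 10.7 degrees, less where a joint would pass 70% of its speed; a pose out of reach is approached as far as the arm can. A call is refused whole if a number of a shift passes 0.0625 or a number of a turn 0.188, either way. A call with a gripper value outside its range is refused whole. "grip" is the opening, from 0 (shut) to 1 (fully open), set as the call begins (left out, the last holds). The fingers move at their own pace and stop on an object; "force" is the grip in N (left out, the last holds). Time passes only in rows, so rows that do not move let the fingers close. It gives the time, the measured TCP pose, the force, the opening and the grip force at its end, in the units of the state.
- telemetry.get_obs(): the state, without advancing time (a new reading comes with each control period).
- cams.camera(name): name is "side" or "top" or "wrist"; returns the picture (480x640x3 uint8, blue, green, red); there is no depth.
- cams.camera_model(name): a dict with "intrinsics" (3x3 intrinsics, pixels), "xyz" and "attitude" of the camera in the world; the wrist camera has in their place "T_tool_cam" (4x4, takes a point from camera to tool coordinates, whose origin is the TCP and whose axes are the flange's). Camera axes: x right, y up, looking along -z (the intrinsics and any distortion apply to the point x, -y, -z); pixel columns grow to the right and rows downward; lengths in m; the calibration is good to about 2 mm. A picture is of the moment at which its call begins: read the wrist's pose just before it. camera_model takes no time and is no camera call.
- hand_in(): hands the job in; it is judged then, once.
Trained networks look in the newest picture that a camera, given by its name, has taken for a name from the list of things; names that differ only in an ending like _2 or _b are one class to them, and where a whole thing is asked for, a point or a joint stands for the part that bears it (a point fixed in the world has none). Each returns a list of dicts, best first, with "conf" (0 to 1); they miss things now and then, are a little off and sometimes report something else, mostly with a low value. They report only what shows in the picture. A call takes as long as a camera call. They do not tell look-alikes from the thing itself.
- nets.search_frame(camera, query): "extent" ([left, top, right, bottom] in pixels, round what is visible of it).
- nets.mark_of(camera, query): "centre" ([column, row] in pixels: a listed point, or the origin of a listed thing).
The state is a dict: "time_s": time; "qpos": joint angles; "joint_vel": joint speeds; "tau": joint torques, N m; "ee_pos": TCP position; "eef_rot": TCP orientation; "force": force on the tool from outside, world axes, zero at the start; "moment": the same for the moment, N m; "grip_width": finger opening in m; "grip_force": force on a finger pad.
Only numpy, scipy, OpenCV 4.12 (cv2) and the standard library are available. Lean on these libraries where they do the work, as an engineer would, in place of code of your own. Each camera call takes 0.05 s, during which the arm holds its last target. There are 200 camera calls.

## Task

Press the hinged clamp frame down over the glazed tile by its red tab until the catch holds it fully shut. Then take the orange glaze gauge out of its wooden stand and hold it square to the sloping tile, its brass tip on the blue ringed spot, pressed gently so that the spring tip is about half-way in, never jammed hard against the glaze. Finish while holding the gauge there, without letting go, and leave the jar, the rubber bulb and the clay pot where they are.

Things in the scene. Friction and masses are not known exactly. Their poses are not given: they have to be found in the camera images.
- frame_tab (a point): centre of the top face of the red press tab (44 mm wide, 36 mm long, 8 mm thick) on the front edge of the aluminium clamp frame. x points from the tab to the hinge in the frame's plane, y along the hinge, z out of the frame's upper face. When the frame is shut, it is parallel to the tile, 10 mm proud of its face, and this point is about 41 mm above the table
- frame_hinge (a point): centre of the frame's hinge line, at the far upper edge of a sloped plywood easel (160 x 170 mm, fixed to the table); axes as frame_tab. The front swings up about +y as it opens. frame_tab lies 152 mm from it along -x and 4 mm along +z. The frame is 130 mm wide, its bars 18 mm wide and 8 mm thick, its window 94 mm wide and 88 mm long
- frame (a joint): opening angle of the clamp frame in rad: 0 fully shut (parallel to the tile), starts 0.45 to 0.9. Friction holds it wherever it is left; pressing the tab takes about 1 N until about 0.06 rad, where spring-ball catches at both sides resist (about 6 N in all at the tab); past them it snaps down and they hold it shut
- spot (a point): blue dot in a white and blue ring (20 mm across) on the upper face of the white glazed tile (100 x 100 x 8 mm, fixed on the easel), seen through the frame's window; 10 mm down-slope (towards the robot) and 16 mm left of the tile's centre. The face slopes 20 degrees, rising away from the robot: z is its outward normal, x points up the slope, y along the level edge
- gauge_grip (a point): centre of the gauge's orange square handle (24 x 24 mm, 84 mm high, flat sides along its x and y, green display on one side); z along the gauge, away from the tip. A black collar (36 mm across, underside 48 mm below this point) lies below the handle; under it a steel nose 18 mm across reaches 40 mm lower, then the brass tip. About 0.17 kg
- tip_point (a point): end of the gauge's brass ball tip (8 mm ball); on the gauge's axis, 104 mm from gauge_grip along -z when the spring is out; z along the gauge as for gauge_grip
- gauge_tip (a joint): how far the spring tip is pushed into the nose, in m: 0 fully out, 0.010 fully in; spring 350 N/m with 0.7 N preload, so about 2.5 N at 0.005
- stand: dark wooden block, 90 mm x 90 mm x 70 mm high, fixed to the table; origin at the centre of its underside. The gauge stands upright in its 25 mm through hole, its collar resting on the top face, the tip clear of the table. Lift the gauge straight up 60 mm to free it
- jar: glass jar of glaze with a white lid, 64 mm across, 85 mm high, loose; origin at the centre of its underside; to be left alone
- bulb: pear-shaped terracotta-coloured rubber slip bulb, 66 mm across, 98 mm high, loose; origin at the centre of its underside; to be left alone
- pot: small terracotta pot, 72 mm across, 75 mm high, loose; origin at the centre of its underside; to be left alone
Mind the look-alikes: they are no part of the job. There is more than one size of the part that bears frame_tab; the job needs the smaller.

How it is judged:
By the outcome, as a careful person would: the job done as asked, in the order asked, and still so for the second after the job is handed in, while the arm keeps its last pose, push and grip.
It also fails if it takes over 51 s, if anything falls off the work surface, if the arm or the gripper's body presses on something with over 40 N, if the wrist force passes 120 N, or if a joint passes its speed limit or range.

## Working session

There is one attempt and no reset: what is moved stays moved. The work goes in short steps, Python scripts to look and compute and a tool call to move; the robot and the scene stay as the last step left them, time stands still between calls to the robot, and variables do not carry over. Pictures are saved under pics/ and viewed, at most 10 in all, crops included, and the job is handed in when it is done.

Besides the shell and the picture viewer there is one more tool, called after "Request:" as name(argument=value, ...), one argument or row to a line, values as JSON. move_arm: Moves the arm, as the interface text tells. Its arguments: {"type":"object","properties":{"increments":{"type":"array"},"grip":{"type":"number"},"force":{"type":"number"}},"required":["increments"]}

```bash
ls; mkdir -p pics; cat > h.py <<'E'
import numpy as np, cv2
from scipy.spatial.transform import Rotation as R
from station import telemetry, cams, hand_in, nets
def cam(name):
    m=cams.camera_model(name); K=np.array(m["intrinsics"])
    if "T_tool_cam" in m:
        o=telemetry.get_obs(); T=np.eye(4); T[:3,:3]=R.from_euler('xyz',o["eef_rot"]).as_matrix(); T[:3,3]=o["ee_pos"]
        return K,T@np.array(m["T_tool_cam"]),m
    T=np.eye(4); a=np.array(m["attitude"],float)
    T[:3,:3]=a if a.shape==(3,3) else (R.from_euler('xyz',a).as_matrix() if a.size==3 else R.from_quat(a).as_matrix())
    T[:3,3]=m["xyz"]; return K,T,m
def ray(c,px):
    K,T,_=c; d=np.linalg.inv(K)@[px[0],px[1],1]; d=T[:3,:3]@[d[0],-d[1],-d[2]]
    return T[:3,3],d/np.linalg.norm(d)
def atz(c,px,z):
    o,d=ray(c,px); return o+d*(z-o[2])/d[2]
def tri(*rs):
    A=sum(np.eye(3)-np.outer(d,d) for o,d in rs); b=sum((np.eye(3)-np.outer(d,d))@o for o,d in rs)
    p=np.linalg.solve(A,b); return p,[np.linalg.norm(np.cross(p-o,d)) for o,d in rs]
def proj(c,p):
    K,T,_=c; q=np.linalg.inv(T)@np.append(p,1); u=K@[q[0],-q[1],-q[2]]; return u[:2]/u[2]
E
python3 - <<'E'
from h import *
np.set_printoptions(precision=3,suppress=True)
for n in ["side","top","wrist"]:
    c=cam(n); im=cams.camera(n); cv2.imwrite(f"pics/{n}0.png",im); print(n,c[2])
    for q in ["frame_tab","frame_hinge","spot","gauge_grip","tip_point","stand","jar","bulb","pot"]:
        print(q,[(np.round(d["centre"],0).tolist(),round(d["conf"],2)) for d in nets.mark_of(n,q)][:4])
print(telemetry.get_obs())
E
```

```text
pics
side {'intrinsics': array([[526.574,   0.   , 323.346],
       [  0.   , 526.574, 234.402],
       [  0.   ,   0.   ,   1.   ]]), 'xyz': array([0.422, 0.697, 0.964]), 'attitude': array([ 0.668, -0.005, -3.038])}
frame_tab [([475.0, 171.0], 0.65), ([340.0, 147.0], 0.63)]
frame_hinge [([283.0, 146.0], 0.87), ([397.0, 135.0], 0.84)]
spot [([428.0, 163.0], 0.78), ([307.0, 169.0], 0.63)]
gauge_grip [([267.0, 300.0], 0.57)]
tip_point []
stand [([271.0, 328.0], 0.62)]
jar [([326.0, 467.0], 0.91), ([281.0, 147.0], 0.47), ([305.0, 168.0], 0.32)]
bulb [([227.0, 246.0], 0.58)]
pot [([353.0, 129.0], 0.56), ([340.0, 151.0], 0.31)]
top {'intrinsics': array([[602.173,   0.   , 324.364],
       [  0.   , 602.173, 234.913],
       [  0.   ,   0.   ,   1.   ]]), 'xyz': array([0.159, 0.002, 1.647]), 'attitude': array([ 0.212,  0.001, -1.609])}
frame_tab [([398.0, 234.0], 0.94), ([417.0, 364.0], 0.66)]
frame_hinge [([409.0, 184.0], 0.76), ([422.0, 281.0], 0.59)]
spot [([394.0, 216.0], 0.93), ([414.0, 327.0], 0.85)]
gauge_grip [([247.0, 210.0], 0.66)]
tip_point []
stand [([248.0, 216.0], 0.56)]
jar 
[... 256 characters left out ...]
272,  0.079],
       [ 1.   , -0.001, -0.001,  0.   ],
       [-0.001,  0.272, -0.962, -0.179],
       [ 0.   ,  0.   ,  0.   ,  1.   ]])}
frame_tab [([10.0, 175.0], 0.62)]
frame_hinge []
spot []
gauge_grip []
tip_point []
stand []
jar []
bulb []
pot []
{'time_s': 1.5, 'qpos': array([-1.241,  0.3  ,  1.521,  0.   ,  1.321, -0.067]), 'joint_vel': array([-0.001,  0.001, -0.   ,  0.001, -0.001,  0.002]), 'tau': array([  0.   , -53.166, -35.292,   0.071,   0.021,   0.   ]), 'ee_pos': array([ 0.213, -0.507,  0.205]), 'eef_rot': array([-3.142, -0.   ,  0.397]), 'force': array([-0.426, -0.719,  0.519]), 'moment': array([-0.004, -0.067, -0.003]), 'grip_force': 0.0, 'grip_width': 0.09414988877313718}
```

View pics/side0.png

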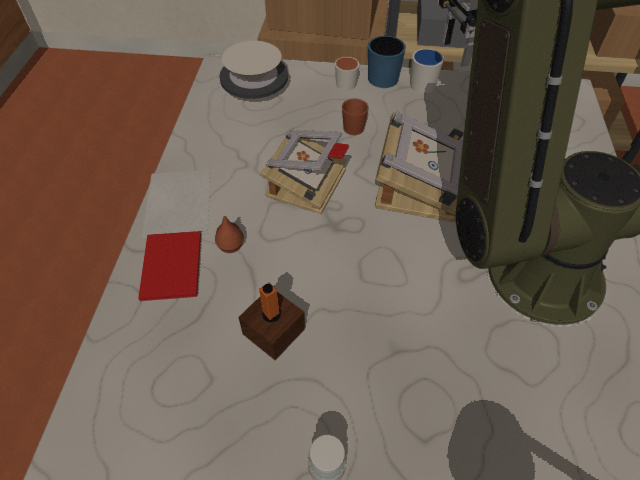

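View pics/top0.png

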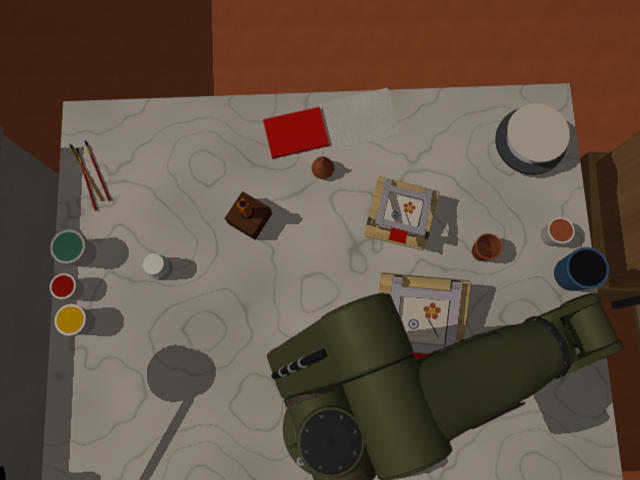

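Side view: small easel with red tab at (340,150), large easel at (425,165), gauge in its stand at (268,300), bulb (229,235), jar (327,455), pot (355,117). Top view: small tab (398,235), large tab (417,357, partly under the arm).

Candidates for the tab in the top view are the small frame at (398,235), the large frame at (417,357), and the red pad at (297,132), which is not a tab. I choose the small frame and will check it in a crop.

```bash
python3 - <<'E'
from h import *
np.set_printoptions(precision=4,suppress=True)
s,t=cam("side"),cam("top")
P={"tab":((340,149),(398,234.5)),"hinge":((283,146),(409,184)),"spot":((307,169),(394,216)),"grip":((267,300),(247,210)),"stand":((271,328),(248,216)),
"bigtab":((475,171),(417,364)),"bighinge":((397,135),(422,281)),"bigspot":((428,163),(414,327)),"bulb":((227,246),(322,170)),"pot":((353,129),(484,252)),"jar":((326,467),(161,270))}
for k,(a,b) in P.items(): print(k,*tri(ray(s,a),ray(t,b)))
a=cv2.resize(cv2.imread("pics/side0.png")[110:225,245:375],None,fx=3,fy=3,interpolation=cv2.INTER_CUBIC)
b=cv2.resize(cv2.imread("pics/top0.png")[165:265,355:455],None,fx=3.45,fy=3.45,interpolation=cv2.INTER_CUBIC)[:345,:345]
cv2.imwrite("pics/crop1.png",np.hstack([a,b]))
E
```

```text
tab [ 0.4742 -0.1966  0.1457] [np.float64(0.0019336577233774617), np.float64(0.0019336577233775333)]
hinge [ 0.6169 -0.2403  0.1028] [np.float64(0.004860435263121985), np.float64(0.004860435263121866)]
spot [ 0.5469 -0.2001  0.0688] [np.float64(0.0030391570593511098), np.float64(0.003039157059351117)]
grip [0.5719 0.1919 0.1047] [np.float64(0.005335973669788263), np.float64(0.00533597366978831)]
stand [0.5738 0.2009 0.0137] [np.float64(0.000792429282868807), np.float64(0.0007924292828685357)]
bigtab [ 0.1508 -0.233   0.074 ] [np.float64(0.0007505338760234314), np.float64(0.0007505338760234306)]
bighinge [ 0.3492 -0.2466  0.1567] [np.float64(0.0040992510729551375), np.float64(0.0040992510729551766)]
bigspot [ 0.254 -0.233  0.085] [np.float64(0.009663452739162921), np.float64(0.009663452739163005)]
bulb [ 0.7116 -0.0111 -0.0122] [np.float64(0.0033420314103569963), np.float64(0.0033420314103572114)]
pot [ 0.4516 -0.4563 -0.0146] [np.float64(0.001066831677731385), np.float64(0.0010668316777313282)]
jar [ 0.436   0.447  -0.0103] [np.float64(0.002379469095055328), np.float64(0.0023794690950553503)]
```

View pics/crop1.png

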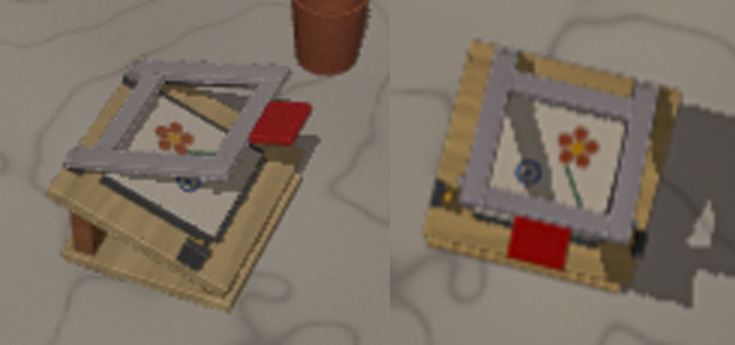

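The crop confirms the small frame: aluminium, red tab, flower tile and blue ring, and a tab-to-hinge distance of about 155 mm against 152 mm given. The gripper keeps pointing down, so I'll have to tilt the gauge by pivoting it in the pads. Next I move above the tab with the fingers closed.

Request:
move_arm(
  increments=[
    [0,0,-0.045,0],
    [0.04,-0.0205,0,0],
    [0.04,-0.0205,0,0],
    [0.04,-0.0205,0,0],
    [0.04,-0.0205,0,0],
    [0.04,-0.0205,0,0],
    [0.04,-0.0205,0,0],
    [0.04,-0.0205,0,0],
    [0.04,-0.0205,0,0],
    [0.04,-0.0205,0,0],
    [0,0,0,0.172],
    [0,0,0,0.172],
    [0,0,0,0.172],
    [0,0,0,0.172],
    [0,0,0,0],
  ],
  grip=0,
  force=20,
)

```text
time_s: 3.38
ee_pos: [0.4733, -0.1979, 0.2505]
eef_rot: [3.142, -0.0, -0.29]
force: [0.1, -0.2, -0.2]
grip_width: 0.0005
grip_force: 0.0
```

```bash
cat >> h.py <<'E'
def delta(target,yaw=None):
    o=telemetry.get_obs(); Rm=R.from_euler('xyz',o["eef_rot"]).as_matrix()
    print("tool shift",np.round(Rm.T@(np.array(target)-o["ee_pos"]),4), "roll",None if yaw is None else round(-((yaw-o["eef_rot"][2]+np.pi)%(2*np.pi)-np.pi),3))
E
python3 - <<'E'
from h import *
np.set_printoptions(precision=4,suppress=True)
o=telemetry.get_obs(); print({k:o[k] for k in("time_s","qpos","ee_pos","eef_rot","force","grip_width")})
c=cam("wrist"); im=cams.camera("wrist"); cv2.imwrite("pics/w1.png",im)
for q in ["frame_tab","frame_hinge","spot"]:
    for d in nets.mark_of("wrist",q)[:3]: print(q,np.round(d["centre"],1),round(d["conf"],2))
for p in [(.4742,-.1966,.1457),(.6169,-.2403,.1028),(.5469,-.2001,.0688)]: print(proj(c,p))
E
```

```text
{'time_s': 3.375, 'qpos': array([-0.4675,  0.1845,  1.5587,  0.    ,  1.3983,  1.3934]), 'ee_pos': array([ 0.4733, -0.1979,  0.2505]), 'eef_rot': array([ 3.1416, -0.0001, -0.2901]), 'force': array([ 0.0751, -0.2343, -0.2277]), 'grip_width': 0.00047840189906852296}
frame_tab [309.  242.7] 0.57
frame_hinge [309.6  62.6] 0.88
frame_hinge [415.  343.9] 0.64
spot [292.9 154.6] 0.59
[315.3797 245.5839]
[316.7856  61.7289]
[298.2608 156.8089]
```

View pics/w1.png

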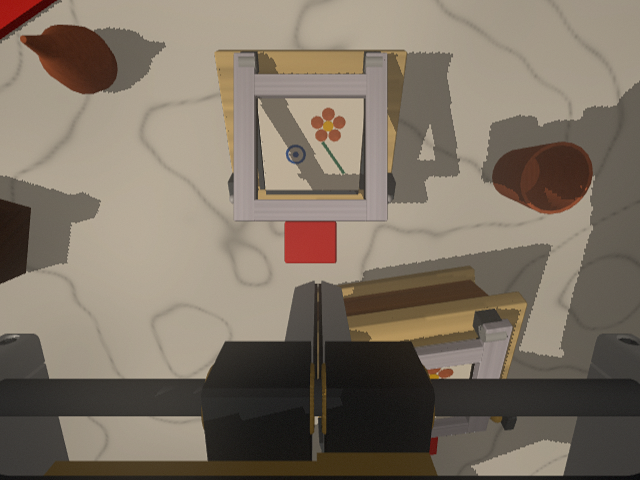

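Wrist view: small frame square in the picture, so the easel yaw is about -0.29. Tab centre (310,242), hinge (310,62), spot ring (295,154). The large easel is at lower right and the pot at (550,175).

```bash
python3 - <<'E'
from h import *
np.set_printoptions(precision=4,suppress=True)
s,t,w=cam("side"),cam("top"),cam("wrist")
for n,a,b,c in [("tab",(340,149.5),(398.5,235),(310.5,242.5)),("hinge",(283,146),(409,184),(310.5,62)),("spot",(307,169),(394.5,215),(295.5,154.5))]:
    p,e=tri(ray(s,a),ray(t,b),ray(w,c)); print(n,p,np.round(e,4))
    p2,e2=tri(ray(t,b),ray(w,c)); print("  tw",p2,np.round(e2,4))
    if n=="tab": delta(p)
    if n=="spot": sp=p
# geometric model: shut tab at z .041, hinge -> tab 152/4 mm at 20 deg
a=-.290;th=np.radians(20)
ex=np.array([np.cos(a)*np.cos(th),np.sin(a)*np.cos(th),np.sin(th)]);ez=np.array([-np.cos(a)*np.sin(th),-np.sin(a)*np.sin(th),np.cos(th)])
h=np.array([0,0,.041])+.152*ex-.004*ez; print("hinge z",h[2])
print("hinge@z",atz(w,(310.5,62),h[2]))
hh=atz(w,(310.5,62),h[2]); tabshut=hh-.152*ex+.004*ez; print("shut tab",tabshut); delta(tabshut)
E
```

```text
tab [ 0.4749 -0.1959  0.144 ] [0.0026 0.0025 0.0036]
  tw [ 0.4763 -0.1958  0.1443] [0.0028 0.0028]
tool shift [ 0.001  -0.0025  0.1064] roll None
hinge [ 0.6165 -0.2371  0.1062] [0.0053 0.0052 0.0026]
  tw [ 0.6077 -0.233   0.1513] [0.0004 0.0004]
spot [ 0.5486 -0.1996  0.07  ] [0.0012 0.0027 0.0019]
  tw [ 0.5484 -0.1997  0.0669] [0.0022 0.0022]
hinge z 0.08922829130235801
hinge@z [ 0.6211 -0.2355  0.0892]
shut tab [ 0.4829 -0.1943  0.041 ]
tool shift [ 0.0082 -0.0063  0.2095] roll None
```

Request:
move_arm(
  increments=[
    [0.003,-0.005,0.02,0],
    [0,0,0.03,0],
    [0,0,0.03,0],
    [0,0,0.018,0],
    [0,0,0.008,0],
    [0,0,0.008,0],
    [0,0,0.008,0],
    [0,0,0.008,0],
    [0,0,0.008,0],
    [0,0,0.008,0],
    [0,0,0.008,0],
    [0,0,0.008,0],
    [0,0,0.008,0],
    [0,0,0.008,0],
    [0,0,0.008,0],
    [0,0,0.008,0],
  ],
)

```text
time_s: 5.58
ee_pos: [0.4779, -0.1942, 0.0563]
eef_rot: [3.141, -0.001, -0.291]
force: [1.3, 0.2, -0.4]
grip_width: 0.0003
grip_force: 0.0
```

Request:
move_arm(
  increments=[
    [0,0,0.003,0],
    [0,0,0.003,0],
    [0,0,0.002,0],
    [0,0,0.002,0],
  ],
)

```text
time_s: 6.08
ee_pos: [0.4786, -0.1945, 0.0506]
eef_rot: [3.141, -0.003, -0.291]
force: [-24.2, 11.8, 69.6]
grip_width: 0.0004
grip_force: 37.2
```

```bash
python3 - <<'E'
from h import *
cv2.imwrite("pics/w2.png",cams.camera("wrist")); cv2.imwrite("pics/s2.png",cams.camera("side"))
s=cv2.resize(cv2.imread("pics/s2.png")[90:220,240:400],None,fx=2.5,fy=2.5)
w=cv2.resize(cv2.imread("pics/w2.png")[0:400,120:520],(325,325))
cv2.imwrite("pics/c2.png",np.hstack([s,w]))
E
```

```text
(no output)
```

View pics/c2.png

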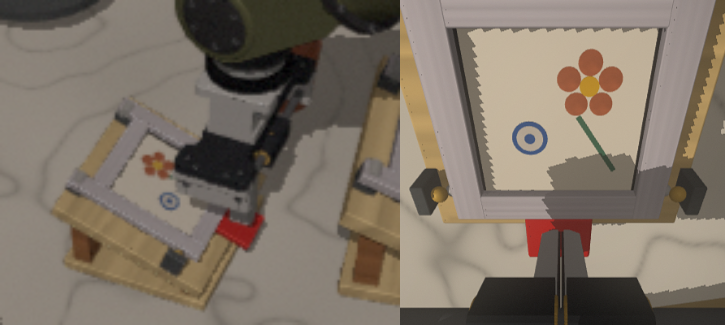

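The side crop shows the frame lying down over the tile. The force of about 70 N points along the 20° normal, so the frame is on its stop. I'll back off and verify.

Request:
move_arm(
  increments=[
    [0,0,-0.004,0],
    [0,0,-0.006,0],
    [0,0,-0.03,0],
    [0,0,-0.05,0],
    [0,0,-0.05,0],
    [0,0,-0.05,0],
    [0,0,0,0],
  ],
)

```text
time_s: 7.05
ee_pos: [0.4786, -0.1945, 0.2397]
eef_rot: [3.141, -0.006, -0.291]
force: [-0.2, 0.3, -1.1]
grip_width: 0.0003
grip_force: 0.0
```

```bash
python3 - <<'E'
from h import *
np.set_printoptions(precision=4,suppress=True)
o=telemetry.get_obs(); print(o["ee_pos"],o["eef_rot"])
im=cams.camera("wrist"); cv2.imwrite("pics/w3.png",im)
for q in ["frame_tab","frame_hinge","spot"]:
    for d in nets.mark_of("wrist",q)[:3]: print(q,np.round(d["centre"],1),round(d["conf"],2))
w=cam("wrist"); a=-.290;th=np.radians(20)
ex=np.array([np.cos(a)*np.cos(th),np.sin(a)*np.cos(th),np.sin(th)]);ez=np.array([-np.cos(a)*np.sin(th),-np.sin(a)*np.sin(th),np.cos(th)]);ey=np.cross(ez,ex)
# colour measures
hsv=cv2.cvtColor(im,cv2.COLOR_BGR2HSV)
red=((hsv[...,0]<6)|(hsv[...,0]>174))&(hsv[...,1]>170)&(hsv[...,2]>80)
n,l,st,ce=cv2.connectedComponentsWithStats(red.astype(np.uint8))
for i in np.argsort(-st[1:,4])[:4]+1: print("red",st[i],ce[i])
bl=(hsv[...,0]>100)&(hsv[...,0]<130)&(hsv[...,1]>90)&(hsv[...,2]>40)
n,l,st,ce=cv2.connectedComponentsWithStats(bl.astype(np.uint8))
for i in np.argsort(-st[1:,4])[:3]+1: print("blue",st[i],ce[i])
E
```

```text
[ 0.4786 -0.1945  0.2397] [ 3.1406 -0.0059 -0.2912]
frame_tab [422.8 461.2] 0.86
frame_tab [317.4 226.4] 0.82
frame_tab [96.2 66.6] 0.23
frame_hinge [317.3  65.5] 0.66
frame_hinge [424.2 354.1] 0.55
spot [296.  160.4] 0.72
red [ 296  212   40   27 1042] [315.6929 224.6065]
red [  0   0  45  31 724] [14.7541 10.0511]
red [430 449  15  17 191] [437.2618 456.5236]
blue [290 151  20  18  81] [299.8765 159.037 ]
blue [297 158   6   5  19] [299.4211 159.8947]
```

View pics/w3.png

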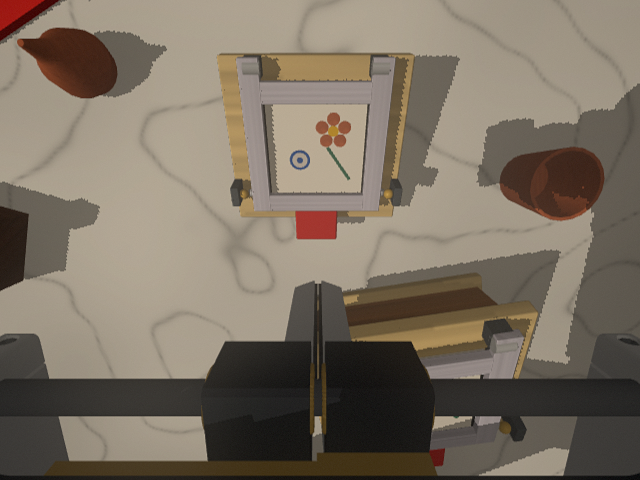

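The picture shows the frame flat on the tile, with the side catches at (240,193) and (390,193), the tab at (316,225) and the spot ring at (300,159). Now to the stand with the gripper open.

Request:
move_arm(
  increments=[
    [-0.0092,-0.0384,-0.002,0],
    [-0.0092,-0.0384,-0.002,0],
    [-0.0092,-0.0384,-0.002,0],
    [-0.0092,-0.0384,-0.002,0],
    [-0.0092,-0.0384,-0.002,0],
    [-0.0092,-0.0384,-0.002,0],
    [-0.0092,-0.0384,-0.002,0],
    [-0.0092,-0.0384,-0.002,0],
    [-0.0092,-0.0384,-0.002,0],
    [-0.0092,-0.0384,-0.002,0],
    [0,0,0,0],
  ],
  grip=1,
)

```text
time_s: 8.62
ee_pos: [0.4992, 0.202, 0.2548]
eef_rot: [3.14, 0.002, -0.288]
force: [-0.5, -0.7, -0.0]
grip_width: 0.0936
grip_force: 0.0
```

```bash
python3 - <<'E'
from h import *
np.set_printoptions(precision=4,suppress=True)
o=telemetry.get_obs(); print(o["ee_pos"],o["eef_rot"],o["qpos"])
rs=[]
for n in ["side","top"]:
    im=cams.camera(n); cv2.imwrite(f"pics/{n}3.png",im); hsv=cv2.cvtColor(im,cv2.COLOR_BGR2HSV)
    red=((hsv[...,0]<6)|(hsv[...,0]>174))&(hsv[...,1]>170)&(hsv[...,2]>80)
    k,l,st,ce=cv2.connectedComponentsWithStats(red.astype(np.uint8))
    for i in np.argsort(-st[1:,4])[:4]+1: print(n,"red",st[i],ce[i])
w=cam("wrist"); im=cams.camera("wrist"); cv2.imwrite("pics/w4.png",im)
for q in ["gauge_grip","stand"]:
    for d in nets.mark_of("wrist",q)[:3]: print(q,np.round(d["centre"],1),round(d["conf"],2), atz(w,d["centre"],.118 if q!="stand" else 0))
E
```

```text
[0.4992 0.202  0.2548] [ 3.1402  0.0023 -0.2884] [0.3164 0.2421 1.4794 0.0002 1.4227 2.1756]
side red [ 139  231   61   70 3584] [170.1532 265.8728]
side red [462 160  18  26 320] [470.5781 173.1813]
top red [ 263  107   66   51 2265] [295.5002 131.9126]
top red [406 352  24  19 349] [417.2206 361.5874]
top red [ 52 276  21  21 348] [ 62.1207 285.7989]
top red [386 235  17  14 177] [394.1186 241.4237]
gauge_grip [293.1 158.6] 0.74 [0.5729 0.1999 0.118 ]
stand [298.  158.3] 0.87 [0.5704 0.2026 0.    ]
```

View pics/w4.png

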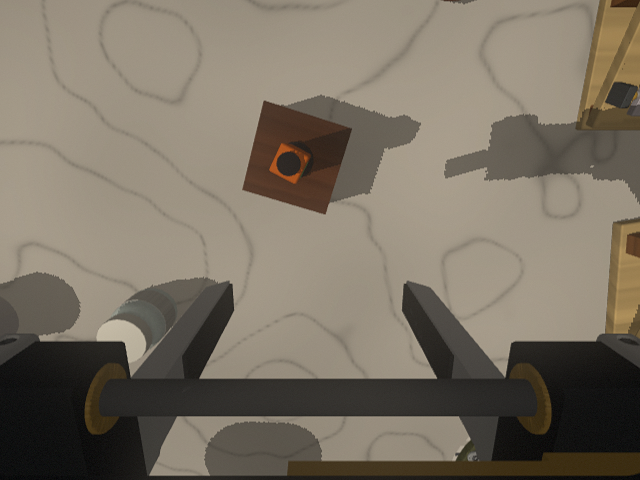

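Picture: the gauge handle top is centred near (290,163), turned about 17° clockwise with the stand, whose top centre is near (297,157). The jar is at (130,335). Next I measure the handle's centre and angle, and check the tab height.

```bash
python3 - <<'E'
from h import *
np.set_printoptions(precision=4,suppress=True)
w=cam("wrist"); im=cv2.imread("pics/w4.png"); hsv=cv2.cvtColor(im,cv2.COLOR_BGR2HSV)
roi=np.zeros(im.shape[:2],bool); roi[130:200,255:330]=1
org=(hsv[...,1]>180)&(hsv[...,2]>150)&(hsv[...,0]<20)&roi
drk=(hsv[...,2]<60)&roi
for nm,m in(("orange",org),("dark",drk)):
    k,l,st,ce=cv2.connectedComponentsWithStats(m.astype(np.uint8))
    for i in np.argsort(-st[1:,4])[:3]+1:
        print(nm,st[i],ce[i],atz(w,ce[i],.16))
pts=np.argwhere(org)[:,::-1].astype(np.float32)
W=np.array([atz(w,p,.16)[:2] for p in pts],np.float32)*1000
r=cv2.minAreaRect(W); print("rect mm, angle",r); print(cv2.boxPoints(cv2.minAreaRect(pts)))
# tab z
T=np.eye(4);T[:3,:3]=R.from_euler('xyz',[3.1406,-.0059,-.2912]).as_matrix();T[:3,3]=[.4786,-.1945,.2397]
w3=(w[0],T@np.array(w[2]["T_tool_cam"]),0)
print("tab",tri(ray(cam("top"),(394.1,241.4)),ray(w3,(315.7,224.6))))
print("spot z.06",[atz(w3,(299.7,159.3),z) for z in(.05,.06,.07)])
b=im[130:200,255:330]; cv2.imwrite("pics/c4.png",cv2.resize(b,None,fx=7,fy=7,interpolation=cv2.INTER_CUBIC))
E
```

```text
orange [270 144  29  39 241] [281.9585 164.2365] [0.5722 0.2057 0.16  ]
orange [304 156   3   5   9] [304.8889 157.7778] [0.5717 0.1875 0.16  ]
orange [295 151   1   1   1] [295. 151.] [0.5786 0.1932 0.16  ]
dark [289 134  41  43 865] [315.563  153.0104] [0.5727 0.1787 0.16  ]
dark [277 152  23  24 430] [288.2767 163.4488] [0.5713 0.2009 0.16  ]
rect mm, angle ((571.4662475585938, 201.4195098876953), (21.94292449951172, 21.714107513427734), 45.659950256347656)
[[268.2 169.6]
 [281.2 143.6]
 [307.2 156.6]
 [294.2 182.6]]
tab (array([ 0.479 , -0.1957,  0.0486]), [np.float64(0.0025315455808274916), np.float64(0.0025315455808274418)])
spot z.06 [array([ 0.5504, -0.1974,  0.05  ]), array([ 0.5505, -0.1979,  0.06  ]), array([ 0.5506, -0.1985,  0.07  ])]
```

View pics/c4.png

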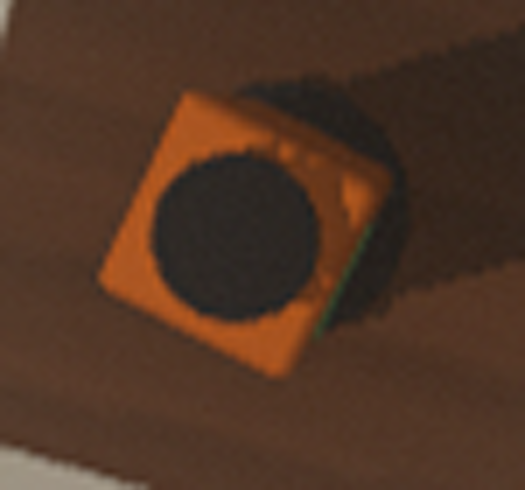

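The tab height from that pair comes out at 48 mm against 41 mm given, which is ambiguous. I'll take a second wrist view with a wide baseline. It checks that the frame is shut and also fixes the spot.

Request:
move_arm(
  increments=[
    [0,0.04,-0.005,0],
    [0,0.04,-0.005,0],
    [0,0.04,0,0],
    [0,0.04,0,0],
    [0,0.03,0,0],
    [0,0,0,0],
  ],
)

```text
time_s: 9.62
ee_pos: [0.4448, 0.0165, 0.2667]
eef_rot: [-3.142, -0.001, -0.295]
force: [0.1, 0.1, -0.4]
grip_width: 0.094
grip_force: 0.0
```

```bash
cat >> h.py <<'E'
def blobs(im):
    hsv=cv2.cvtColor(im,cv2.COLOR_BGR2HSV); out={}
    red=((hsv[...,0]<6)|(hsv[...,0]>174))&(hsv[...,1]>170)&(hsv[...,2]>80)
    bl=(hsv[...,0]>100)&(hsv[...,0]<130)&(hsv[...,1]>90)&(hsv[...,2]>40)
    for n,m in(("red",red),("blue",bl)):
        k,l,st,ce=cv2.connectedComponentsWithStats(m.astype(np.uint8))
        out[n]=[(st[i].tolist(),np.round(ce[i],1).tolist(),cv2.boxPoints(cv2.minAreaRect(np.argwhere(l==i)[:,::-1].astype(np.float32))).round(1).tolist()) for i in np.argsort(-st[1:,4])[:4]+1 if st[i][4]>8]
    return out
E
python3 - <<'E'
from h import *
np.set_printoptions(precision=4,suppress=True)
o=telemetry.get_obs(); print(o["time_s"],o["ee_pos"],o["eef_rot"])
w=cam("wrist"); im=cams.camera("wrist"); cv2.imwrite("pics/w5.png",im)
b=blobs(im); print(b)
T=np.eye(4);T[:3,:3]=R.from_euler('xyz',[3.1406,-.0059,-.2912]).as_matrix();T[:3,3]=[.4786,-.1945,.2397]
w3=(w[0],T@np.array(w[2]["T_tool_cam"]),0)
print("pred tab",proj(w,[.48,-.195,.041]),"spot",proj(w,[.55,-.198,.06]))
for d in nets.mark_of("wrist","spot")[:3]: print("spot",d["centre"],d["conf"],tri(ray(w,d["centre"]),ray(w3,(299.9,159.3))))
for st,ce,_ in b["red"]: print("tab",ce,tri(ray(w,ce),ray(w3,(315.7,224.6))))
for st,ce,_ in b["blue"]: print("blue",ce,tri(ray(w,ce),ray(w3,(299.9,159.3))))
im=cams.camera("side"); print(blobs(im)["red"]); cv2.imwrite("pics/side5.png",im)
E
```

```text
9.625 [0.4448 0.0165 0.2667] [-3.1415 -0.0006 -0.2947]
{'red': [([470, 117, 50, 33, 394], [486.3, 127.2], [[458.6000061035156, 131.10000610351562], [505.29998779296875, 97.80000305175781], [519.9000244140625, 118.30000305175781], [473.29998779296875, 151.60000610351562]])], 'blue': [([486, 49, 21, 22, 101], [495.8, 58.9], [[481.5, 61.5], [498.0, 45.0], [510.0, 57.0], [493.5, 73.5]]), ([559, 317, 24, 16, 68], [570.0, 322.8], [[556.2999877929688, 322.8999938964844], [579.7000122070312, 313.8999938964844], [583.7999877929688, 324.79998779296875], [560.4000244140625, 333.79998779296875]]), ([493, 57, 6, 6, 25], [495.6, 59.5], [[492.0, 59.0], [497.20001220703125, 56.400001525878906], [499.0, 60.0], [493.79998779296875, 62.599998474121094]]), ([568, 323, 7, 4, 18], [570.8, 324.7], [[567.5, 324.5], [573.5, 322.5], [574.2999877929688, 324.8999938964844], [568.2999877929688, 326.8999938964844]])]}
pred tab [491.5599 133.7537] spot [492.4553  61.5192]
spot [571.3, 322.8] 0.61 (array([ 0.4927, -0.1456,  0.323 ]), [np.float64(0.08930244178383241), np.float64(0.08930244178383236)])
spot [493.0, 5
[... 560 characters left out ...]
loat64(2.913273642526374e-06), np.float64(2.9132736426272177e-06)])
blue [570.8, 324.7] (array([ 0.4928, -0.1451,  0.3244]), [np.float64(0.08964819272414076), np.float64(0.08964819272414085)])
[([139, 231, 61, 70, 3583], [170.1, 265.9], [[138.5, 299.8999938964844], [142.6999969482422, 227.6999969482422], [199.8000030517578, 231.0], [195.5, 303.29998779296875]]), ([462, 161, 18, 25, 326], [470.5, 173.0], [[460.8999938964844, 183.5], [463.1000061035156, 160.8000030517578], [480.1000061035156, 162.5], [477.8999938964844, 185.1999969482422]]), ([326, 175, 5, 10, 27], [328.8, 180.1], [[326.0, 182.0], [329.6000061035156, 174.8000030517578], [333.6000061035156, 176.8000030517578], [330.0, 184.0]])]
```

Relative to the spot, the tab sits 17 mm lower. Fully shut predicts 15 mm and the catch position 6 mm, so the frame is shut. The spot is at about (0.5505, -0.198, 0.062–0.066). Now to the gauge, yaw 0.80.

Request:
move_arm(
  increments=[
    [0.0112,-0.0356,0.0,0],
    [0.0112,-0.0356,0.0,0],
    [0.0112,-0.0356,0.0,0],
    [0.0112,-0.0356,0.0,0],
    [0.0112,-0.0356,0.0,0],
    [0.0112,-0.0356,0.0,0],
    [0,0,0,-0.157],
    [0,0,0,-0.157],
    [0,0,0,-0.157],
    [0,0,0,-0.157],
    [0,0,0,-0.157],
    [0,0,0,-0.157],
    [0,0,0,-0.157],
    [0,0,0,0],
  ],
)

```text
time_s: 11.52
ee_pos: [0.5707, 0.2045, 0.2661]
eef_rot: [-3.141, 0.0, 0.808]
force: [0.1, -1.2, -0.0]
grip_width: 0.0942
grip_force: 0.0
```

```bash
python3 - <<'E'
from h import *
np.set_printoptions(precision=4,suppress=True)
o=telemetry.get_obs(); print(o["time_s"],o["ee_pos"],o["eef_rot"],o["qpos"])
delta([.5713,.2009,.099],.8)
w=cam("wrist"); im=cams.camera("wrist"); cv2.imwrite("pics/w6.png",im); hsv=cv2.cvtColor(im,cv2.COLOR_BGR2HSV)
org=(hsv[...,1]>150)&(hsv[...,2]>70)&(hsv[...,0]<20)
k,l,st,ce=cv2.connectedComponentsWithStats(org.astype(np.uint8))
for i in np.argsort(-st[1:,4])[:4]+1: print("orange",st[i],ce[i])
print("pred top",proj(w,[.5713,.2009,.16]),"collar",proj(w,[.5713,.2009,.076]))
for q in ["gauge_grip"]:
    for d in nets.mark_of("wrist",q)[:3]: print(q,np.round(d["centre"],1),round(d["conf"],2), atz(w,d["centre"],.118))
E
```

```text
11.525 [0.5707 0.2045 0.2661] [-3.1413  0.0004  0.8079] [0.2836 0.3929 1.2575 0.0001 1.4917 1.0465]
tool shift [-0.0021  0.003   0.1671] roll 0.008
orange [  460    63   177   169 15261] [547.4332 148.6936]
orange [ 587    0   53   81 2168] [621.8409  26.7855]
orange [ 495  238   47   44 1093] [518.3843 257.9048]
orange [510 364  42  70 916] [534.9825 397.5295]
pred top [320.5704 247.7287] collar [319.9041 226.3062]
gauge_grip [319.7 236.8] 0.91 [0.5702 0.2005 0.118 ]
```

Request:
move_arm(
  increments=[
    [-0.002,0.0035,0.02,0],
    [0,0,0.035,0],
    [0,0,0.035,0],
    [0,0,0.03,0],
    [0,0,0.03,0],
    [0,0,0.017,0],
    [0,0,0,0],
  ],
)

```text
time_s: 12.5
ee_pos: [0.5717, 0.1997, 0.0987]
eef_rot: [-3.141, 0.001, 0.807]
force: [-0.6, 0.5, 0.1]
grip_width: 0.0938
grip_force: 0.0
```

Request:
move_arm(
  increments=[
    [0,0,0,0],
    [0,0,0,0],
    [0,0,0,0],
    [0,0,0,0],
    [0,0,0,0],
  ],
  grip=0,
  force=20,
)

```text
time_s: 13.12
ee_pos: [0.572, 0.1996, 0.0996]
eef_rot: [3.142, -0.0, 0.808]
force: [-0.8, 1.0, 1.1]
grip_width: 0.0474
grip_force: 0.0
```

Request:
move_arm(
  increments=[
    [0,0,0,0],
    [0,0,0,0],
    [0,0,0,0],
    [0,0,0,0],
    [0,0,0,0],
  ],
)

```text
time_s: 13.75
ee_pos: [0.572, 0.1997, 0.0994]
eef_rot: [-3.141, 0.0, 0.808]
force: [-1.1, 1.1, 0.9]
grip_width: 0.0239
grip_force: 20.0
```

Gauge gripped at 23.9 mm. I lift it 30 mm with the nose still in the hole, ease the grip, and drag along tool -x so the rim pivots the gauge about the pads.

Request:
move_arm(
  increments=[
    [0,0,-0.01,0],
    [0,0,-0.01,0],
    [0,0,-0.01,0],
    [0,0,0,0],
  ],
)

```text
time_s: 14.25
ee_pos: [0.5724, 0.1998, 0.1306]
eef_rot: [3.141, -0.002, 0.808]
force: [0.0, 0.5, -0.9]
grip_width: 0.0242
grip_force: 20.0
```

Request:
move_arm(
  increments=[
    [0,0,0,0],
    [-0.006,0,0,0],
    [-0.006,0,0,0],
    [-0.006,0,0,0],
    [0,0,0,0],
  ],
  force=8,
)

```text
time_s: 14.88
ee_pos: [0.5592, 0.1862, 0.1294]
eef_rot: [-3.141, 0.0, 0.807]
force: [1.0, 0.2, -1.7]
grip_width: 0.0239
grip_force: 8.0
```

```bash
cat >> h.py <<'E'
def orange_axis(tag):
    # principal axis of orange handle in side and top images
    for n in("side","top"):
        im=cams.camera(n); cv2.imwrite(f"pics/{n}_{tag}.png",im); hsv=cv2.cvtColor(im,cv2.COLOR_BGR2HSV)
        m=(hsv[...,0]>=6)&(hsv[...,0]<=18)&(hsv[...,1]>190)&(hsv[...,2]>90)
        k,l,st,ce=cv2.connectedComponentsWithStats(m.astype(np.uint8))
        for i in np.argsort(-st[1:,4])[:3]+1: print(n,st[i],ce[i].round(1),cv2.minAreaRect(np.argwhere(l==i)[:,::-1].astype(np.float32)))
E
python3 - <<'E'
from h import *
o=telemetry.get_obs(); print(o["time_s"],o["ee_pos"],o["eef_rot"],o["force"],o["moment"])
orange_axis("p1"); c=cam("side"); p=o["ee_pos"]+[0,0,.019]; print(proj(c,p))
im=cv2.imread("pics/side_p1.png"); u,v=proj(c,p).astype(int)
cv2.imwrite("pics/c7.png",cv2.resize(im[v-60:v+90,u-90:u+90],None,fx=4,fy=4,interpolation=cv2.INTER_CUBIC))
E
```

```text
14.875 [0.55919354 0.18622214 0.12944051] [-3.14144707e+00  4.97718927e-04  8.07487136e-01] [ 1.03605551  0.19710455 -1.6583003 ] [-0.02510846  0.01992084  0.01530576]
side [265 281  16  27 231] [270.5 294.3] ((269.9134216308594, 293.479248046875), (26.12544822692871, 13.72944164276123), 69.775146484375)
top [551 221  19  19  38] [556.9 232.6] ((557.8902587890625, 231.98780822753906), (20.77111053466797, 12.337727546691895), 51.34019470214844)
top [573  96   2  12  12] [573.5 101.5] ((573.5000610351562, 101.5), (11.014732360839844, 0.821994960308075), 80.53767395019531)
top [563 221   8   7  10] [566.6 223.2] ((566.923583984375, 223.50592041015625), (9.219545364379883, 1.3015828132629395), 40.60129928588867)
[275.28115247 286.40235504]
```

Request:
move_arm(
  increments=[
    [-0.006,0,0,0],
    [-0.006,0,0,0],
    [0,0,0,0],
  ],
)

```text
time_s: 15.35
ee_pos: [0.5509, 0.1776, 0.1295]
eef_rot: [-3.141, 0.0, 0.808]
force: [-0.2, 0.3, -1.9]
grip_width: 0.0241
grip_force: 8.0
```

Request:
move_arm(
  increments=[
    [0,0,-0.01,0],
    [0,0,-0.02,0],
    [0,0,-0.02,0],
    [0,0,-0.02,0],
    [0,0,-0.02,0],
    [0,0,0,0],
  ],
  force=20,
)

```text
time_s: 16.1
ee_pos: [0.5519, 0.178, 0.2213]
eef_rot: [3.14, -0.003, 0.808]
force: [-0.3, -0.0, -2.9]
grip_width: 0.0239
grip_force: 20.0
```

```bash
python3 - <<'E'
from h import *
np.set_printoptions(precision=4,suppress=True)
o=telemetry.get_obs(); print(o["time_s"],o["ee_pos"],o["eef_rot"],o["force"])
cw=cam("wrist"); im=cams.camera("wrist"); cv2.imwrite("pics/w8.png",im)
def mk(n):
    for q in["tip_point","gauge_grip"]:
        for d in nets.mark_of(n,q)[:2]: print(n,q,np.round(d["centre"],1),round(d["conf"],2))
mk("wrist")
Rm=R.from_euler('xyz',o["eef_rot"]).as_matrix(); P=lambda x:o["ee_pos"]+Rm@np.array(x)
for c in("wrist","side","top"):
  print(c,"grip",proj(cam(c),P([0,0,-.019])))
  for th in(0,10,15,20,25):
    t=np.radians(th); print(c,th,proj(cam(c),P([.104*np.sin(t),0,-.019+.104*np.cos(t)])))
im2=cams.camera("side"); mk("side"); cv2.imwrite("pics/s8.png",im2)
a=im[180:420,200:440]; u,v=proj(cam("side"),P([.02,0,.03])).astype(int); b=im2[v-60:v+60,u-60:u+60]
cv2.imwrite("pics/c8.png",np.hstack([cv2.resize(a,(390,390)),cv2.resize(b,(390,390),interpolation=cv2.INTER_CUBIC)]))
E
```

```text
16.1 [0.5519 0.178  0.2213] [ 3.1397 -0.0025  0.8078] [-0.3196 -0.0416 -2.9225]
wrist gauge_grip [319.2 294.3] 0.74
wrist grip [317.8898 313.2524]
wrist 0 [318.0166 252.1741]
wrist 10 [318.0506 230.0843]
wrist 15 [318.0672 219.1661]
wrist 20 [318.0835 208.333 ]
wrist 25 [318.0994 197.5899]
side grip [276.7535 253.4969]
side 0 [280.1744 286.6132]
side 10 [272.324  291.4921]
side 15 [268.3748 293.5719]
side 20 [264.4407 295.39  ]
side 25 [260.5461 296.9306]
top grip [245.914 201.556]
top 0 [251.0363 212.0724]
top 10 [245.8591 207.4392]
top 15 [243.2616 205.0512]
top 20 [240.6794 202.6351]
top 25 [238.1283 200.2054]
side gauge_grip [275.  256.8] 0.66
```

View pics/c8.png

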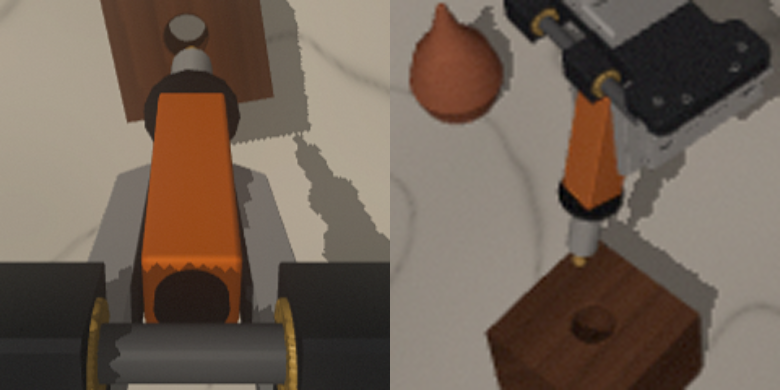

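The wrist crop shows the gauge clear of the stand and tilted. The tip is at about (316,208), which matches the 20° prediction of (318,208). I cross-check with the side view.

```bash
python3 - <<'E'
from h import *
np.set_printoptions(precision=4,suppress=True)
o=telemetry.get_obs(); Rm=R.from_euler('xyz',o["eef_rot"]).as_matrix(); P=lambda x:o["ee_pos"]+Rm@np.array(x)
u,v=proj(cam("side"),P([.02,0,.03])).astype(int); print(u,v)
for n,f,(x0,y0,x1,y1) in(("side","pics/s8.png",(u-15,v+5,u+15,v+30)),("wrist","pics/w8.png",(300,195,335,225))):
    im=cv2.imread(f)[y0:y1,x0:x1]; h=cv2.cvtColor(im,cv2.COLOR_BGR2HSV)
    m=(h[...,0]>=12)&(h[...,0]<=30)&(h[...,1]>110)&(h[...,2]>60)
    k,l,st,ce=cv2.connectedComponentsWithStats(m.astype(np.uint8))
    for i in np.argsort(-st[1:,4])[:3]+1: print(n,st[i][:5]+[x0,y0,0,0,0],ce[i]+[x0,y0])
    # ball centre at 100 mm
    for th in(14,16,18,20,22,24):
        t=np.radians(th); print(th,[proj(cam(n),P([L*np.sin(t),0,-.019+L*np.cos(t)])).round(1).tolist() for L in(.045,.088,.1,.104)])
E
```

```text
270 276
side [264 294   6   3  15] [266.6667 294.8667]
side [260 299   4   3   4] [261.5  300.25]
side [277 294   2   3   3] [277.3333 295.    ]
14 [[274.0, 272.2], [271.0, 288.2], [270.2, 292.5], [269.9, 293.9]]
16 [[273.3, 272.5], [269.6, 288.9], [268.7, 293.2], [268.3, 294.7]]
18 [[272.6, 272.8], [268.3, 289.5], [267.2, 294.0], [266.8, 295.4]]
20 [[271.9, 273.1], [267.0, 290.1], [265.6, 294.6], [265.2, 296.1]]
22 [[271.2, 273.4], [265.6, 290.6], [264.1, 295.3], [263.6, 296.8]]
24 [[270.5, 273.6], [264.3, 291.1], [262.6, 295.8], [262.1, 297.4]]
wrist [314 208   8   2  11] [317.0909 208.5455]
wrist [323 208   3   4   5] [323.8 209.4]
wrist [332 198   3   3   4] [332.75 199.25]
14 [[317.0, 263.8], [317.1, 231.6], [317.1, 224.3], [317.1, 222.0]]
16 [[317.0, 261.7], [317.1, 227.9], [317.1, 220.1], [317.1, 217.7]]
18 [[317.0, 259.6], [317.1, 224.1], [317.1, 215.9], [317.1, 213.4]]
20 [[317.0, 257.5], [317.1, 220.4], [317.1, 211.8], [317.1, 209.1]]
22 [[317.0, 255.4], [317.1, 216.7], [317.1, 207.7], [317.1, 204.8]]
24 [[317.0, 253.4], [317.1, 213.0], [317.1, 203.6], [317.1, 200.6]]
```

```bash
python3 - <<'E'
from h import *
c=cam("wrist"); o=telemetry.get_obs(); Rm=R.from_euler('xyz',o["eef_rot"]).as_matrix()
P=lambda x:o["ee_pos"]+Rm@np.array(x); A=np.linspace(0,2*np.pi,73)
for sl in(0,.003):
 for th in(16,18,20,22):
  t=np.radians(th); ax=np.array([np.sin(t),0,np.cos(t)]); e=np.array([np.cos(t),0,-np.sin(t)]); g=np.array([0,0,-.019])+sl*ax
  rim=[proj(c,P(g+.088*ax+.009*(np.cos(a)*e+np.sin(a)*np.array([0,1,0])))) for a in A]
  col=[proj(c,P(g+.048*ax+.018*(np.cos(a)*e+np.sin(a)*np.array([0,1,0])))) for a in A]
  top=[proj(c,P(g-.042*ax+.012*(s*e+q*np.array([0,1,0])))).round(1).tolist() for s in(1,-1) for q in(1,-1)]
  bot=[proj(c,P(g+.042*ax+.012*(e+q*np.array([0,1,0])))).round(1).tolist() for q in(1,-1)]
  s=[proj(c,P(g+.1*ax+.004*np.array([np.sin(b)*np.cos(a),np.sin(b)*np.sin(a),np.cos(b)]))) for a in A for b in A[:37]]
  print(sl,th,"nose top row",round(min(r[1] for r in rim),1),"ball top",round(min(r[1] for r in s),1),"collar top",round(min(r[1] for r in col),1),"handle top",top,"bot",bot)
im=cv2.imread("pics/w8.png")
print("col317 rows198-240:",[(r,im[r,315:320].mean(0).astype(int).tolist()) for r in range(198,242,1)])
print("col300-ish edges",[(r,im[r,318].tolist()) for r in range(330,385,3)])
E
```

```text
0 16 nose top row 216.6 ball top 214.7 collar top 233.6 handle top [[348.2, 363.8], [285.4, 363.8], [345.5, 402.5], [288.1, 402.4]] bot [[337.5, 247.6], [296.6, 247.6]]
0 18 nose top row 212.9 ball top 210.5 collar top 231.7 handle top [[348.1, 367.2], [285.5, 367.2], [345.3, 403.6], [288.4, 403.6]] bot [[337.6, 245.9], [296.5, 245.9]]
0 20 nose top row 209.2 ball top 206.3 collar top 229.9 handle top [[348.0, 370.6], [285.6, 370.5], [345.0, 404.7], [288.6, 404.6]] bot [[337.7, 244.2], [296.3, 244.2]]
0 22 nose top row 205.6 ball top 202.1 collar top 228.1 handle top [[347.9, 373.7], [285.8, 373.7], [344.8, 405.5], [288.8, 405.5]] bot [[337.9, 242.6], [296.2, 242.6]]
0.003 16 nose top row 214.7 ball top 212.9 collar top 231.2 handle top [[347.6, 357.6], [286.0, 357.5], [345.0, 396.1], [288.6, 396.0]] bot [[337.3, 244.9], [296.8, 244.9]]
0.003 18 nose top row 210.9 ball top 208.6 collar top 229.1 handle top [[347.5, 360.8], [286.1, 360.7], [344.8, 397.1], [288.8, 397.1]] bot [[337.4, 243.1], [296.7, 243.0]]
0.003 20 nose top row 207.1 ball top 204.3 collar top 227.1 handle top [[347.4
[... 983 characters left out ...]
 (229, [29, 33, 43]), (230, [31, 35, 45]), (231, [30, 35, 45]), (232, [30, 35, 45]), (233, [30, 35, 44]), (234, [30, 35, 44]), (235, [30, 34, 43]), (236, [29, 34, 41]), (237, [27, 58, 116]), (238, [25, 74, 153]), (239, [26, 73, 149]), (240, [27, 73, 150]), (241, [27, 73, 149])]
col300-ish edges [(330, [24, 72, 151]), (333, [24, 73, 151]), (336, [26, 75, 154]), (339, [26, 91, 188]), (342, [25, 72, 145]), (345, [24, 44, 85]), (348, [20, 25, 37]), (351, [21, 26, 40]), (354, [22, 27, 39]), (357, [22, 28, 38]), (360, [22, 29, 38]), (363, [23, 26, 37]), (366, [21, 26, 34]), (369, [25, 30, 38]), (372, [25, 28, 36]), (375, [22, 26, 34]), (378, [26, 31, 37]), (381, [48, 52, 55]), (384, [54, 58, 61])]
```

```bash
cat > fit.py <<'E'
from h import *
from scipy.optimize import least_squares
def model(c,P,p,A=np.linspace(0,2*np.pi,73)):
    th,sl,xo=p; ax=np.array([np.sin(th),0,np.cos(th)]); e=np.array([np.cos(th),0,-np.sin(th)]); Y=np.array([0,1,0]); g=np.array([0,0,-.019])+sl*ax+xo*e
    f=lambda q:proj(c,P(q))
    nose=min(f(g+.088*ax+.009*(np.cos(a)*e+np.sin(a)*Y))[1] for a in A)
    col=min(f(g+.048*ax+.018*(np.cos(a)*e+np.sin(a)*Y))[1] for a in A)
    bot=f(g+.042*ax+.012*e)[1]; top=f(g-.042*ax+.012*e)[1]; rear=f(g-.042*ax-.012*e)[1]
    w=f(g-.042*ax+.012*e+.012*Y)[0]-f(g-.042*ax+.012*e-.012*Y)[0]
    ball=min(f(g+.1*ax+.004*(np.cos(a)*e+np.sin(a)*ax))[1] for a in A)
    return np.array([nose,col,bot,top,rear,w,ball])
def solve(o,obs,wt=(1,1,1,.5,.3,.3,.7)):
    c=cam("wrist"); Rm=R.from_euler('xyz',o["eef_rot"]).as_matrix(); P=lambda x:o["ee_pos"]+Rm@np.array(x)
    r=least_squares(lambda p:(model(c,P,p)-obs)*wt,[.35,.005,0],x_scale=[.1,.01,.01]); return r.x,model(c,P,r.x)
if __name__=="__main__":
    o=telemetry.get_obs(); x,m=solve(o,[209.3,222.4,236.8,341,376,59.7,207.7])
    print("theta deg",np.degrees(x[0]),"slip mm, xoff mm",x[1:]*1e3,m.round(1))
    th,sl,xo=x; ax=np.array([np.sin(th),0,np.cos(th)]); e=np.array([np.cos(th),0,-np.sin(th)])
    print("tip in tool",np.array([0,0,-.019])+(sl+.104)*ax+xo*e)
E
python3 fit.py
```

```text
theta deg 15.464108340141392 slip mm, xoff mm [9.77176082 2.21139948] [208.8 223.2 236.6 339.6 378.9  59.6 207.6]
tip in tool [0.03246684 0.         0.09006332]
```

The fit to the handle, collar and nose edges gives a tilt of 15.5°, with the gauge slid about 10 mm down in the pads. I re-insert the nose and drag further under a firmer grip.

Request:
move_arm(
  increments=[
    [0,0,0.02,0],
    [0,0,0.02,0],
    [0,0,0.02,0],
    [0,0,0.015,0],
    [0,0,0.011,0],
    [0,0,0,0],
    [-0.005,0,0,0],
    [-0.005,0,0,0],
    [0,0,0,0],
  ],
  force=20,
)

```text
time_s: 17.52
ee_pos: [0.5444, 0.1709, 0.1342]
eef_rot: [3.141, -0.001, 0.808]
force: [-1.1, 3.0, -0.5]
grip_width: 0.0237
grip_force: 20.0
```

Request:
move_arm(
  increments=[
    [0,0,-0.01,0],
    [0,0,-0.02,0],
    [0,0,-0.02,0],
    [0,0,-0.02,0],
    [0,0,-0.02,0],
    [0,0,0,0],
  ],
  force=30,
)

```text
time_s: 18.27
ee_pos: [0.5449, 0.1706, 0.2253]
eef_rot: [3.14, -0.002, 0.808]
force: [0.1, -0.4, -2.0]
grip_width: 0.0237
grip_force: 30.0
```

```bash
cat > meas.py <<'E'
from fit import *
def edges(im):
    g=im.astype(int); col=im[:,315:321].mean(1)
    b,gr,r=col[:,0],col[:,1],col[:,2]
    return col
o=telemetry.get_obs(); print(o["time_s"],o["ee_pos"],o["eef_rot"],o["force"],o["grip_width"])
im=cams.camera("wrist"); cv2.imwrite("pics/w9.png",im); col=im[:,314:321].mean(1)
org=(col[:,2]>2.5*col[:,0])&(col[:,2]>100)
rows=np.where(org[180:420])[0]+180; print("orange rows",rows.min(),rows.max())
print([(r,*col[r].astype(int)) for r in range(rows.min()-42,rows.min()+2)])
for r in range(rows.max()-12,rows.max()+1,3):
    h=np.where((im[r,:,2].astype(int)>2.2*im[r,:,0])&(im[r,:,2]>80))[0]; h=h[(h>270)&(h<365)]; print("row",r,"x",h.min(),h.max())
s=cams.camera("side"); cv2.imwrite("pics/s9.png",s)
E
python3 meas.py
```

```text
18.275 [0.54491586 0.17063658 0.22533423] [ 3.13959285e+00 -2.26767272e-03  8.07698170e-01] [ 0.06945539 -0.42518995 -2.03166634] 0.023723382556892863
orange rows 199 345
[(157, np.int64(42), np.int64(59), np.int64(87)), (158, np.int64(41), np.int64(58), np.int64(86)), (159, np.int64(42), np.int64(58), np.int64(87)), (160, np.int64(41), np.int64(57), np.int64(86)), (161, np.int64(40), np.int64(57), np.int64(86)), (162, np.int64(41), np.int64(58), np.int64(86)), (163, np.int64(40), np.int64(57), np.int64(85)), (164, np.int64(41), np.int64(57), np.int64(85)), (165, np.int64(40), np.int64(56), np.int64(85)), (166, np.int64(40), np.int64(56), np.int64(85)), (167, np.int64(39), np.int64(56), np.int64(84)), (168, np.int64(39), np.int64(56), np.int64(84)), (169, np.int64(39), np.int64(56), np.int64(84)), (170, np.int64(39), np.int64(55), np.int64(83)), (171, np.int64(39), np.int64(55), np.int64(83)), (172, np.int64(38), np.int64(55), np.int64(83)), (173, np.int64(38), np.int64(55), np.int64(83)), (174, np.int64(37), np.int64(54), np.int64(83)), (175, np.int64(38), np.int64(55), np.int64(83)
[... 636 characters left out ...]
.int64(104)), (189, np.int64(86), np.int64(96), np.int64(105)), (190, np.int64(86), np.int64(96), np.int64(105)), (191, np.int64(85), np.int64(96), np.int64(104)), (192, np.int64(86), np.int64(96), np.int64(105)), (193, np.int64(87), np.int64(97), np.int64(105)), (194, np.int64(82), np.int64(92), np.int64(100)), (195, np.int64(55), np.int64(64), np.int64(75)), (196, np.int64(28), np.int64(37), np.int64(51)), (197, np.int64(27), np.int64(36), np.int64(51)), (198, np.int64(33), np.int64(64), np.int64(90)), (199, np.int64(47), np.int64(95), np.int64(128)), (200, np.int64(90), np.int64(114), np.int64(133))]
row 333 x 287 347
row 336 x 287 348
row 339 x 287 348
row 342 x 287 348
row 345 x 288 348
```

```bash
cat > m2.py <<'E'
from fit import *
import sys
o=telemetry.get_obs(); im=cv2.imread("pics/w9.png"); col=im[:,314:321].mean(1)
print([(r,int(col[r][0]),int(col[r][2])) for r in range(209,239)])
print([(r,int(col[r][0]),int(col[r][2])) for r in range(336,384,2)])
E
python3 m2.py
```

```text
[(209, 109, 125), (210, 109, 125), (211, 108, 125), (212, 108, 125), (213, 108, 125), (214, 111, 128), (215, 85, 99), (216, 32, 45), (217, 29, 43), (218, 31, 44), (219, 30, 45), (220, 31, 45), (221, 30, 45), (222, 30, 46), (223, 30, 45), (224, 30, 46), (225, 30, 45), (226, 31, 46), (227, 30, 45), (228, 31, 45), (229, 30, 42), (230, 27, 120), (231, 29, 159), (232, 27, 155), (233, 27, 154), (234, 29, 155), (235, 28, 154), (236, 27, 154), (237, 28, 154), (238, 28, 155)]
[(336, 25, 155), (338, 27, 174), (340, 32, 194), (342, 27, 164), (344, 22, 122), (346, 21, 76), (348, 22, 40), (350, 21, 39), (352, 21, 40), (354, 22, 40), (356, 23, 39), (358, 22, 39), (360, 23, 38), (362, 22, 38), (364, 22, 37), (366, 22, 37), (368, 23, 36), (370, 23, 36), (372, 24, 36), (374, 23, 36), (376, 23, 35), (378, 29, 39), (380, 44, 52), (382, 49, 56)]
```

```bash
python3 - <<'E'
from fit import *
from scipy.optimize import least_squares
o=telemetry.get_obs(); o0=dict(o); o0["ee_pos"]=np.array([.5519,.178,.2213]); o0["eef_rot"]=np.array([3.1397,-.0025,.8078])
for ob,oo in(([209.3,222.4,236.8,341,376,59.7,207.7],o0),([199.8,215.4,229.9,342,376,60,197.8],o)):
    # camera moves rigidly with the tool, so pose is irrelevant
    x,m=solve(oo,ob,wt=(1,1,1,.5,0,.3,.5)); th,sl,xo=x; ax=np.array([np.sin(th),0,np.cos(th)]); e=np.array([np.cos(th),0,-np.sin(th)])
    t=np.array([0,0,-.019])+(sl+.104)*ax+xo*e
    print(np.degrees(th),x[1:]*1e3,m.round(1),"tip",t.round(4))
    Rm=R.from_euler('xyz',oo["eef_rot"]).as_matrix(); f="pics/s8.png" if oo is o0 else "pics/s9.png"
    P=lambda q:oo["ee_pos"]+Rm@q
    print(" side ball",proj(cam("side"),P(t-.004*ax)),"nose end",proj(cam("side"),P(t-.016*ax)),"handle bottom",proj(cam("side"),P(t-.062*ax)))
    im=cv2.imread(f); u,v=proj(cam("side"),P(t-.004*ax)).astype(int)
    h=cv2.cvtColor(im,cv2.COLOR_BGR2HSV); m=(h[...,0]>=12)&(h[...,0]<=30)&(h[...,1]>110)&(h[...,2]>60); m[:v-10]=0;m[v+10:]=0;m[:,:u-8]=0;m[:,u+8:]=0
    print(" brass",np.argwhere(m)[:,::-1].mean(0),m.sum())
    og=(h[...,0]>=4)&(h[...,0]<=18)&(h[...,1]>170)&(h[...,2]>70); og[:v-60]=0;og[v+5:]=0;og[:,:u-20]=0;og[:,u+30:]=0
    p=np.argwhere(og)[:,::-1].astype(np.float32); print(" orange",cv2.minAreaRect(p),cv2.fitLine(p,cv2.DIST_L2,0,.01,.01).ravel(),"pred dir",proj(cam("side"),P(t-.062*ax))-proj(cam("side"),P(t-.12*ax)))
E
```

```text
14.761713916732083 [ 2.24739137 -5.51030863] [209.  223.  236.5 340.7 381.3  61.3 207.9] tip [0.0217 0.     0.0851]
 side ball [271.06964632 291.63143855] nose end [271.97385795 287.3036483 ] handle bottom [275.58190499 270.03460378]
 brass [269.25       295.46428571] 28
 orange ((272.29815673828125, 261.6605224609375), (17.43396759033203, 34.9536018371582), 9.865806579589844) [1.3462808e-02 9.9990940e-01 2.7067288e+02 2.6231543e+02] pred dir [-4.89748974 23.44065013]
18.160383792075976 [6.86052423 6.69800444] [199.5 215.9 229.8 341.7 379.7  61.7 197.8] tip [0.0409 0.     0.0843]
 side ball [267.65239886 293.49541355] nose end [268.8217298  289.01173048] handle bottom [273.47846346 271.15594882]
 brass [267.57142857 294.89285714] 28
 orange ((275.1000061035156, 256.79998779296875), (17.679834365844727, 36.878177642822266), 12.528807640075684) [ 6.9117785e-02 -9.9760848e-01  2.7394684e+02  2.5753375e+02] pred dir [-6.2974859  24.14708278]
```

```bash
cat > joint.py <<'E'
from fit import *
def joint(o,obs,side,extra=None,wt=(1,1,1,.5,0,.3,.5)):
    c=cam("wrist"); Rm=R.from_euler('xyz',o["eef_rot"]).as_matrix(); P=lambda x:o["ee_pos"]+Rm@np.array(x)
    def tip(p):
        th,sl,xo=p[:3]; ax=np.array([np.sin(th),0,np.cos(th)]); e=np.array([np.cos(th),0,-np.sin(th)])
        return np.array([0,0,-.019])+(sl+.104)*ax+xo*e,ax
    def f(p):
        # p[3]: row bias of the wrist camera (calibration), p[4:6] side-camera pixel bias
        t,ax=tip(p); d=proj(cam("side"),P(t-.0035*ax))+p[4:6]-side
        return np.r_[(model(c,P,p[:3])+np.r_[[p[3]]*5,0,p[3]]-obs)*wt,d,p[2]/.002,p[3]/3,p[4:6]/1.]
    r=least_squares(f,[.35,.005,0,0,0,0],x_scale=[.1,.01,.01,1,1,1]); C=np.linalg.inv(r.jac.T@r.jac)
    return r.x,np.sqrt(np.diag(C)),tip(r.x)[0],r.fun
if __name__=="__main__":
    np.set_printoptions(precision=4,suppress=True)
    o=telemetry.get_obs(); o0=dict(o); o0["ee_pos"]=np.array([.5519,.178,.2213]); o0["eef_rot"]=np.array([3.1397,-.0025,.8078])
    for ob,oo,s in(([209.3,222.4,236.8,341,376,59.7,207.7],o0,(269.2,295.5)),([199.8,215.4,229.9,342,376,60,197.8],o,(267.6,294.9))):
        x,sd,t,fn=joint(oo,ob,s); print(np.degrees(x[0]),x[1:],"sd",np.degrees(sd[0]),sd[1:3],"tip",t,"\n ",fn.round(2))
E
python3 joint.py
```

```text
15.338397823384433 [ 0.0026 -0.0024  5.2499 -0.0052  1.3371] sd 0.7424219252236317 [0.0023 0.0016] tip [0.0259 0.     0.0844] 
  [-0.41  0.35 -0.44 -0.26  0.    0.63  0.1   0.01 -1.34 -1.2   1.75 -0.01
  1.34]
19.450883626384645 [ 0.0119  0.0017 -0.9773 -0.289  -0.0604] sd 0.7589960350298166 [0.0021 0.0017] tip [0.0402 0.     0.0897] 
  [-0.79  1.12  0.24 -0.48  0.   -0.41 -0.45  0.29  0.06  0.87 -0.33 -0.29
 -0.06]
```

The tilt is now about 19° (18–19.5°), close to square, with the tip at tool (0.040, 0, 0.089). Now I carry the gauge to above the spot.

Request:
move_arm(
  increments=[
    [-0.0286,0.0214,-0.002,0],
    [-0.0286,0.0214,-0.002,0],
    [-0.0286,0.0214,0,0],
    [-0.0286,0.0214,0,0],
    [-0.0286,0.0214,0,0],
    [-0.0286,0.0214,0,0],
    [-0.0286,0.0214,0,0],
    [-0.0286,0.0214,0,0],
    [-0.0286,0.0214,0,0],
    [-0.0286,0.0214,0,0],
    [0,0,0,0.157],
    [0,0,0,0.157],
    [0,0,0,0.157],
    [0,0,0,0.157],
    [0,0,0,0.157],
    [0,0,0,0.157],
    [0,0,0,0.157],
    [0,0,0,0],
  ],
)

```text
time_s: 20.62
ee_pos: [0.5011, -0.1838, 0.2266]
eef_rot: [-3.142, 0.002, -0.29]
force: [-0.5, 0.7, -1.6]
grip_width: 0.024
grip_force: 30.0
```

```bash
python3 - <<'E'
from h import *
np.set_printoptions(precision=4,suppress=True)
o=telemetry.get_obs(); print(o["time_s"],o["ee_pos"],o["eef_rot"],o["force"],o["grip_width"])
delta([.5022,-.184,.181],-.291)
w=cam("wrist"); im=cams.camera("wrist"); cv2.imwrite("pics/w10.png",im); b=blobs(im); print(b["blue"],[r[:2] for r in b["red"]])
for q in("spot","frame_tab","tip_point"):
    for d in nets.mark_of("wrist",q)[:2]: print(q,np.round(d["centre"],1),round(d["conf"],2))
print("pred spot",proj(w,[.5505,-.1984,.064]))
s=cams.camera("side"); cv2.imwrite("pics/s10.png",s)
for q in("spot","tip_point","gauge_grip","frame_tab"):
    for d in nets.mark_of("side",q)[:3]: print("side",q,np.round(d["centre"],1),round(d["conf"],2))
print("side pred",proj(cam("side"),[.5505,-.1984,.064]))
print("side",blobs(s))
col=im[:,314:321].mean(1); print([(r,int(col[r][0]),int(col[r][2])) for r in range(188,236)])
E
```

```text
20.625 [ 0.5011 -0.1838  0.2266] [-3.1415  0.0015 -0.2903] [-0.4556  0.7157 -1.5651] 0.024029623735216735
tool shift [ 0.0012 -0.0001  0.0456] roll 0.001
[([307, 170, 20, 18, 76], [316.6, 177.9], [[307.0, 170.0], [326.0, 170.0], [326.0, 187.0], [307.0, 187.0]]), ([315, 177, 5, 5, 20], [317.0, 178.9], [[315.0, 177.0], [319.0, 177.0], [319.0, 181.0], [315.0, 181.0]])] [([0, 0, 75, 51, 1949], [24.6, 16.7]), ([344, 231, 10, 26, 155], [349.1, 243.2])]
spot [318.3 178.7] 0.65
pred spot [317.1184 178.0593]
side spot [427.3 165.7] 0.77
side spot [304.9 170.5] 0.71
side gauge_grip [324.7 115.3] 0.76
side gauge_grip [353.8 129.1] 0.46
side frame_tab [470.4 169.9] 0.98
side frame_tab [335. 180.] 0.95
side frame_tab [282.7 146.5] 0.43
side pred [306.6732 171.2291]
side {'red': [([139, 231, 61, 70, 3580], [170.1, 265.8], [[138.5, 299.8999938964844], [142.8000030517578, 227.8000030517578], [199.8000030517578, 231.10000610351562], [195.5, 303.29998779296875]]), ([327, 170, 18, 19, 213], [335.6, 179.1], [[325.79998779296875, 182.39999389648438], [332.3999938964844, 169.1999969482422], [345.200012207
[... 717 characters left out ...]
200), (192, 160, 200), (193, 161, 200), (194, 161, 200), (195, 160, 200), (196, 162, 201), (197, 153, 192), (198, 112, 154), (199, 65, 120), (200, 77, 112), (201, 91, 105), (202, 90, 104), (203, 89, 104), (204, 90, 104), (205, 89, 104), (206, 89, 103), (207, 88, 102), (208, 88, 103), (209, 88, 103), (210, 88, 102), (211, 87, 101), (212, 87, 101), (213, 85, 100), (214, 86, 101), (215, 69, 82), (216, 46, 59), (217, 44, 58), (218, 44, 58), (219, 45, 58), (220, 48, 60), (221, 48, 60), (222, 47, 59), (223, 47, 60), (224, 46, 59), (225, 46, 59), (226, 48, 60), (227, 46, 58), (228, 47, 58), (229, 45, 57), (230, 42, 94), (231, 41, 116), (232, 41, 114), (233, 41, 114), (234, 41, 113), (235, 40, 114)]
```

```bash
python3 - <<'E'
from h import *
np.set_printoptions(precision=4,suppress=True)
o=telemetry.get_obs(); Rm=R.from_euler('xyz',o["eef_rot"]).as_matrix(); P=lambda x:o["ee_pos"]+Rm@np.array(x)
c=cam("side"); im=cv2.imread("pics/s10.png"); h=cv2.cvtColor(im,cv2.COLOR_BGR2HSV)
T=np.eye(4);T[:3,:3]=R.from_euler('xyz',[3.1406,-.0059,-.2912]).as_matrix();T[:3,3]=[.4786,-.1945,.2397]
w=cam("wrist"); w3=(w[0],T@np.array(w[2]["T_tool_cam"]),0)
print("tab side+w3",tri(ray(c,(335.6,179.1)),ray(w3,(315.7,224.6))))
print("spot side+w3",tri(ray(c,(305.5,170.8)),ray(w3,(299.7,159.4))), "spot w",atz(w,(317,178.8),.064))
m=(h[...,0]>=4)&(h[...,0]<=18)&(h[...,1]>170)&(h[...,2]>60); m[:80]=0;m[165:]=0;m[:,:295]=0;m[:,345:]=0
rows=[(r,np.where(m[r])[0].min(),np.where(m[r])[0].max()) for r in range(80,165) if m[r].sum()>2]; print(rows)
for th in(15,17,19,21,23):
    t=np.radians(th); ax=np.array([np.sin(t),0,np.cos(t)]); e=np.array([np.cos(t),0,-np.sin(t)]); g=np.array([0,0,-.019])+.010*ax
    out=[]
    for sx in(1,-1):
        for sy in(1,-1):
            a=proj(c,P(g-.03*ax+.012*(sx*e+sy*np.array([0,1,0])))); b=proj(c,P(g+.042*ax+.012*(sx*e+sy*np.array([0,1,0])))); out.append((a.round(1).tolist(),b.round(1).tolist(),round((b-a)[0]/(b-a)[1],3)))
    n=[proj(c,P(g+L*ax)).round(1).tolist() for L in(.048,.088,.1)]
    print(th,out,n)
def bright(r,a,b): return [int(x) for x in im[r,a:b].mean(1)]
for r in range(128,172,4): print(r,bright(r,290,325))
E
```

```text
tab side+w3 (array([ 0.4801, -0.1936,  0.0497]), [np.float64(0.0002300144134186739), np.float64(0.00023001441341866802)])
spot side+w3 (array([ 0.5518, -0.198 ,  0.0657]), [np.float64(0.0014147431687517994), np.float64(0.0014147431687518105)]) spot w [ 0.5503 -0.1982  0.064 ]
[(104, np.int64(331), np.int64(333)), (117, np.int64(316), np.int64(318)), (118, np.int64(316), np.int64(318)), (119, np.int64(315), np.int64(318)), (120, np.int64(315), np.int64(318)), (121, np.int64(314), np.int64(318)), (122, np.int64(314), np.int64(318)), (123, np.int64(313), np.int64(318)), (124, np.int64(313), np.int64(318)), (125, np.int64(312), np.int64(318)), (126, np.int64(312), np.int64(321)), (127, np.int64(312), np.int64(323)), (128, np.int64(312), np.int64(323)), (129, np.int64(313), np.int64(322)), (130, np.int64(315), np.int64(322)), (131, np.int64(317), np.int64(321)), (132, np.int64(319), np.int64(321))]
15 [([326.7, 103.5], [318.6, 127.1], np.float64(-0.345)), ([322.3, 110.2], [314.3, 133.8], np.float64(-0.34)), ([336.9, 108.6], [328.3, 132.0], np.float64(-0.371)), ([332.6, 115.5], [324.1, 138
[... 2291 characters left out ...]
 119]
156 [100, 135, 135, 134, 135, 134, 135, 129, 99, 84, 86, 95, 94, 95, 92, 74, 70, 71, 78, 100, 135, 136, 135, 134, 135, 135, 135, 134, 134, 135, 132, 106, 63, 57, 84]
160 [135, 136, 136, 135, 135, 134, 134, 135, 133, 120, 121, 120, 130, 105, 73, 74, 77, 75, 81, 97, 97, 96, 98, 114, 113, 114, 113, 117, 130, 132, 130, 129, 131, 134, 135]
164 [136, 134, 135, 136, 134, 134, 136, 136, 134, 135, 134, 135, 135, 135, 135, 136, 136, 134, 134, 134, 136, 134, 136, 135, 135, 135, 135, 134, 135, 135, 136, 134, 135, 135, 134]
168 [134, 133, 134, 135, 135, 136, 135, 135, 136, 134, 135, 135, 135, 127, 80, 102, 123, 121, 107, 87, 105, 133, 135, 134, 134, 134, 135, 134, 135, 134, 134, 135, 134, 135, 130]
```

The side tilt estimate (about 20°) agrees, and the tab sits 16 mm below the spot, again consistent with shut. I approach to a standoff of about 15 mm.

Request:
move_arm(
  increments=[
    [0.001,0,0.01,0],
    [0.001,0,0.01,0],
    [0.001,0,0.01,0],
    [0.001,0,0.01,0],
    [0.001,0,0.01,0],
    [0.001,0,0.008,0],
    [0,0,0,0],
  ],
)

```text
time_s: 21.95
ee_pos: [0.507, -0.1855, 0.1688]
eef_rot: [-3.141, 0.001, -0.291]
force: [0.1, 0.5, -1.9]
grip_width: 0.0238
grip_force: 30.0
```

```bash
python3 - <<'E'
from h import *
np.set_printoptions(precision=4,suppress=True)
o=telemetry.get_obs(); print(o["time_s"],o["ee_pos"],o["eef_rot"],o["force"])
w=cam("wrist"); im=cams.camera("wrist"); cv2.imwrite("pics/w11.png",im); b=blobs(im); print(b["blue"])
print("pred spot",proj(w,[.5504,-.1983,.064]))
Rm=R.from_euler('xyz',o["eef_rot"]).as_matrix(); P=lambda x:o["ee_pos"]+Rm@np.array(x)
for t in((.0402,0,.0897),(.0409,0,.0843)): p=P(t); n=np.array([-.3276,.0981,.9397]); d=p-[.5504,-.1983,.064]; print("tip",p,"normal",d@n,"in-plane",d-n*(d@n), Rm.T@(d-n*(d@n)),"px",proj(w,p))
s=cams.camera("side"); cv2.imwrite("pics/s11.png",s)
# nose columns in wrist
for r in(200,205,210): print(r,[int(x) for x in im[r,295:340].mean(1)])
u,v=proj(cam("side"),P((.03,0,.06))).astype(int)
cv2.imwrite("pics/c11.png",np.hstack([cv2.resize(im[150:260,262:372],(390,390),interpolation=cv2.INTER_CUBIC),cv2.resize(s[v-38:v+38,u-38:u+38],(390,390),interpolation=cv2.INTER_CUBIC)])); print("side crop origin",u-38,v-38, 390/76)
E
```

```text
21.95 [ 0.507  -0.1855  0.1688] [-3.1414  0.001  -0.2912] [ 0.0923  0.4767 -1.933 ]
[([305, 182, 24, 20, 105], [316.4, 190.0], [[304.1000061035156, 182.6999969482422], [327.3999938964844, 181.0], [328.70001220703125, 199.6999969482422], [305.5, 201.3000030517578]]), ([314, 191, 7, 5, 27], [316.6, 193.0], [[314.0, 195.0], [314.0, 191.0], [320.0, 191.0], [320.0, 195.0]])]
pred spot [317.033  192.0312]
tip [ 0.5454 -0.197   0.0791] normal 0.015943524274307484 in-plane [ 0.0002 -0.0003  0.0001] [ 0.0003  0.0002 -0.0001] px [317.275  201.1355]
tip [ 0.5461 -0.1972  0.0845] normal 0.02077612353103792 in-plane [ 0.0025 -0.001   0.001 ] [ 0.0027  0.0002 -0.001 ] px [317.278  201.2509]
200 [181, 181, 181, 181, 181, 181, 182, 181, 180, 181, 183, 184, 166, 118, 90, 86, 107, 136, 123, 102, 99, 94, 98, 90, 86, 85, 76, 109, 89, 89, 113, 152, 183, 183, 181, 181, 179, 181, 180, 180, 180, 181, 180, 181, 182]
205 [180, 179, 181, 181, 181, 180, 181, 180, 180, 180, 182, 178, 138, 115, 112, 110, 108, 104, 101, 102, 99, 97, 96, 93, 92, 90, 90, 86, 88, 85, 85, 84, 79, 119, 183, 181, 181, 181, 181, 180, 181, 181, 180, 181, 181]
210 [183, 180, 180, 180, 179, 179, 180, 180, 181, 183, 152, 119, 116, 114, 111, 109, 106, 103, 100, 101, 98, 95, 94, 92, 91, 88, 88, 86, 84, 85, 84, 85, 81, 83, 75, 135, 180, 181, 181, 181, 181, 179, 181, 180, 179]
side crop origin 274 121 5.131578947368421
```

View pics/c11.png

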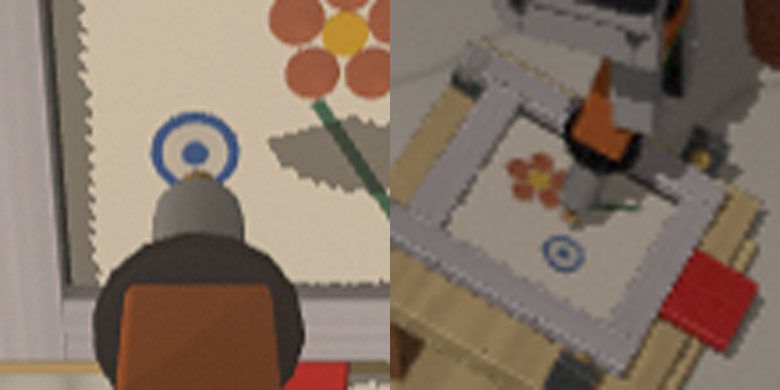

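Picture: wrist view shows the tip right in line with the spot (316.6,193) and just below it as expected at standoff. The side view shows the tip at (309,163) above the ring at (307.5,170.5), with the frame lying flush and shut.

```bash
python3 - <<'E'
from h import *
np.set_printoptions(precision=4,suppress=True)
o=telemetry.get_obs(); Rm=R.from_euler('xyz',o["eef_rot"]).as_matrix(); P=lambda x:o["ee_pos"]+Rm@np.array(x)
c=cam("side"); n=np.array([-.3276,.0981,.9397]); ex=np.array([.958*.9397,-.287*.9397,.342])
for t in((.0402,0,.0897),(.0409,0,.0843)): print("tip px",proj(c,P(t)),"ball",proj(c,P(t)+.004*n))
S=np.array([.5504,-.1983,.064]); print("spot px",proj(c,S))
s=cv2.imread("pics/s11.png"); h=cv2.cvtColor(s,cv2.COLOR_BGR2HSV)
m=(h[...,0]>=12)&(h[...,0]<=30)&(h[...,1]>110)&(h[...,2]>60); m[:158]=0;m[168:]=0;m[:,:302]=0;m[:,:]&=True;m[:,316:]=0
print("brass",np.argwhere(m)[:,::-1].tolist())
b=(h[...,0]>95)&(h[...,0]<130)&(h[...,1]>60);b[:162]=0;b[180:]=0;b[:,:298]=0;b[:,318:]=0; q=np.argwhere(b)[:,::-1]; print("ring bbox",q.min(0),q.max(0),q.mean(0))
for d in(.012,.016,.020):
  for x in(-.003,0,.003): print(d,x,"ball rel spot px",proj(c,S+n*(d+.004)+ex*x)-proj(c,S))
E
```

```text
tip px [308.4438 166.9473] ball [308.9452 165.965 ]
tip px [308.1353 165.2269] ball [308.6376 164.2368]
spot px [306.7094 171.2616]
brass [[308, 162], [309, 162], [308, 163], [309, 163], [310, 163]]
ring bbox [304 167] [310 173] [306.7692 170.1538]
0.012 -0.003 ball rel spot px [ 3.0745 -3.2371]
0.012 0 ball rel spot px [ 1.9817 -3.8725]
0.012 0.003 ball rel spot px [ 0.8887 -4.5082]
0.016 -0.003 ball rel spot px [ 3.5792 -4.2161]
0.016 0 ball rel spot px [ 2.4837 -4.8533]
0.016 0.003 ball rel spot px [ 1.3878 -5.4907]
0.02 -0.003 ball rel spot px [ 4.0866 -5.2003]
0.02 0 ball rel spot px [ 2.9882 -5.8393]
0.02 0.003 ball rel spot px [ 1.8896 -6.4785]
```

Side pixels say the normal gap is about 21 mm and the tip about 2.5 mm up-slope. I correct for that and advance along the normal.

Request:
move_arm(
  increments=[
    [-0.0024,0,0.0009,0],
    [0.0014,0,0.0038,0],
    [0.0014,0,0.0038,0],
    [0.0014,0,0.0038,0],
    [0.0014,0,0.0038,0],
    [0,0,0,0],
  ],
)

```text
time_s: 22.8
ee_pos: [0.5101, -0.1865, 0.1529]
eef_rot: [-3.141, 0.001, -0.291]
force: [1.0, -0.4, -1.7]
grip_width: 0.0239
grip_force: 30.0
```

```bash
cat > st.py <<'E'
from h import *
np.set_printoptions(precision=4,suppress=True)
c=cam("side"); s=cams.camera("side"); fs=[telemetry.get_obs()["force"]]
s2=cams.camera("top"); fs.append(telemetry.get_obs()["force"]); im=cams.camera("wrist"); o=telemetry.get_obs(); fs.append(o["force"])
n=np.array([-.3276,.0981,.9397]); print(o["time_s"],o["ee_pos"],o["eef_rot"],"f",np.mean(fs,0),"f.n",[round(float(f@n),2) for f in fs])
h=cv2.cvtColor(s,cv2.COLOR_BGR2HSV)
m=(h[...,0]>=12)&(h[...,0]<=30)&(h[...,1]>110)&(h[...,2]>60); m[:155]=0;m[180:]=0;m[:,:298]=0;m[:,316:]=0
q=np.argwhere(m)[:,::-1]; print("brass",q.tolist())
col=im[:,314:321].mean(1); print([(r,int(col[r][0]),int(col[r][1]),int(col[r][2])) for r in range(180,220,1)]); print(blobs(im)["blue"])
cv2.imwrite("pics/slast.png",s);cv2.imwrite("pics/wlast.png",im)
E
python3 st.py
```

```text
22.95 [ 0.5102 -0.1865  0.1534] [ 3.1416 -0.0001 -0.2912] f [-0.1169  0.0452 -1.4127] f.n [-1.48, -1.02, -1.36]
brass [[301, 155], [302, 155], [303, 155], [304, 155], [313, 155], [314, 155], [300, 156], [301, 156], [302, 156], [303, 156], [304, 156], [305, 156], [301, 157], [302, 157], [303, 157], [304, 157], [307, 167], [308, 167], [309, 167], [307, 168], [308, 168]]
[(180, 160, 184, 200), (181, 160, 183, 200), (182, 160, 183, 199), (183, 160, 184, 200), (184, 160, 184, 200), (185, 160, 184, 200), (186, 161, 185, 202), (187, 152, 173, 187), (188, 132, 127, 128), (189, 122, 83, 63), (190, 122, 82, 61), (191, 131, 121, 121), (192, 143, 159, 172), (193, 147, 166, 182), (194, 146, 164, 180), (195, 146, 165, 180), (196, 142, 156, 166), (197, 126, 122, 121), (198, 90, 89, 93), (199, 59, 89, 111), (200, 75, 96, 113), (201, 90, 98, 103), (202, 90, 97, 103), (203, 88, 96, 102), (204, 88, 96, 102), (205, 88, 96, 102), (206, 87, 95, 101), (207, 86, 95, 101), (208, 87, 95, 100), (209, 86, 95, 101), (210, 87, 95, 101), (211, 86, 94, 100), (212, 86, 94, 100), (213, 85, 93, 99), (214, 85, 93, 98), (215, 68, 75, 80), (216, 43, 50, 56), (217, 42, 48, 54), (218, 42, 48, 55), (219, 44, 49, 56)]
[([304, 189, 24, 17, 76], [312.9, 194.0], [[300.29998779296875, 195.10000610351562], [321.70001220703125, 183.89999389648438], [327.0, 194.0], [305.6000061035156, 205.1999969482422]])]
```

Request:
move_arm(
  increments=[
    [0.0007,0,0.0019,0],
    [0.0007,0,0.0019,0],
    [0.0005,0,0.0014,0],
    [0,0,0,0],
  ],
)

```text
time_s: 23.45
ee_pos: [0.512, -0.187, 0.148]
eef_rot: [-3.142, 0.0, -0.291]
force: [0.5, -0.6, -1.7]
grip_width: 0.0236
grip_force: 30.0
```

```bash
python3 st.py | head -2
```

```text
23.6 [ 0.512  -0.1871  0.1482] [-3.1416 -0.0001 -0.2912] f [-0.0344 -0.2361 -1.4147] f.n [-1.02, -1.72, -1.29]
brass [[301, 155], [302, 155], [303, 155], [304, 155], [312, 155], [300, 156], [301, 156], [302, 156], [303, 156], [304, 156], [305, 156], [301, 157], [302, 157], [303, 157], [304, 157], [306, 168], [307, 168], [306, 169], [307, 169], [308, 169]]
```

Request:
move_arm(
  increments=[
    [0.0005,0,0.0014,0],
    [0.0005,0,0.0014,0],
    [0,0,0,0],
  ],
)

```text
time_s: 23.98
ee_pos: [0.5131, -0.1873, 0.1453]
eef_rot: [3.142, -0.0, -0.291]
force: [-0.3, 0.7, 0.5]
grip_width: 0.024
grip_force: 30.0
```

```bash
python3 st.py
```

```text
24.125 [ 0.513  -0.1874  0.1454] [ 3.1416 -0.0002 -0.2912] f [-0.3998 -0.2639 -0.0368] f.n [0.25, -0.04, 0.0]
brass [[301, 155], [302, 155], [303, 155], [304, 155], [309, 155], [311, 155], [313, 155], [300, 156], [301, 156], [302, 156], [303, 156], [304, 156], [305, 156], [301, 157], [302, 157], [303, 157], [304, 157], [306, 169], [307, 169]]
[(180, 159, 183, 199), (181, 160, 184, 200), (182, 160, 184, 200), (183, 159, 183, 200), (184, 160, 184, 200), (185, 160, 184, 200), (186, 160, 183, 199), (187, 160, 184, 200), (188, 159, 183, 200), (189, 159, 183, 199), (190, 159, 184, 200), (191, 160, 184, 200), (192, 161, 187, 205), (193, 139, 146, 155), (194, 116, 80, 62), (195, 123, 83, 62), (196, 125, 103, 94), (197, 140, 149, 159), (198, 142, 162, 179), (199, 107, 127, 143), (200, 79, 96, 108), (201, 89, 97, 102), (202, 89, 96, 102), (203, 89, 97, 102), (204, 88, 96, 102), (205, 87, 96, 101), (206, 87, 95, 101), (207, 87, 95, 101), (208, 87, 95, 101), (209, 87, 95, 101), (210, 86, 94, 100), (211, 86, 94, 100), (212, 85, 94, 100), (213, 85, 93, 99), (214, 86, 93, 99), (215, 69, 76, 81), (216, 43, 49, 56), (217, 42, 48, 55), (218, 42, 48, 54), (219, 43, 49, 55)]
[([304, 194, 22, 16, 68], [311.7, 198.8], [[300.0, 201.39999389648438], [320.29998779296875, 189.1999969482422], [325.0, 197.0], [304.70001220703125, 209.1999969482422]])]
```

```bash
python3 - <<'E'
from h import *
np.set_printoptions(precision=4,suppress=True)
o=telemetry.get_obs(); w=cam("wrist"); Rm=R.from_euler('xyz',o["eef_rot"]).as_matrix(); P=lambda x:o["ee_pos"]+Rm@np.array(x)
n=np.array([-.3276,.0981,.9397]); ex=np.array([.958*.9397,-.287*.9397,.342]); ey=np.cross(n,ex)
im=cv2.imread("pics/wlast.png").astype(int)
bl=(im[...,0]-im[...,2]>15); 
for r in range(192,214): 
    q=np.where(bl[r,295:345])[0]+295
    if len(q): print(r,q.min(),q.max(),len(q),end=' | ')
print()
for t in((.0403,0,.0824),(.0396,0,.0878)):
    p=P(t); print("tip",p)
    for px in((316.5,193.0),(304,200),(328,200)):
        O,d=ray(w,px); x=O+d*((p-O)@n)/(d@n); print(px,"upslope mm",(x-p)@ex*1e3,"left mm",(x-p)@ey*1e3)
s=cv2.imread("pics/slast.png"); h=cv2.cvtColor(s,cv2.COLOR_BGR2HSV)
b=(h[...,0]>95)&(h[...,0]<130)&(h[...,1]>60);b[:160]=0;b[182:]=0;b[:,:296]=0;b[:,320:]=0; q=np.argwhere(b)[:,::-1]; print("side ring",q.min(0),q.max(0),q.mean(0)); print("side tip pred",proj(cam("side"),P((.0403,0,.0824))),proj(cam("side"),P((.0396,0,.0878))))
E
```

```text
194 312 320 9 | 195 310 323 14 | 196 308 325 18 | 197 307 325 9 | 198 306 326 8 | 199 305 327 8 | 200 305 328 7 | 201 304 328 7 | 202 304 329 6 | 203 304 329 6 | 204 304 329 5 | 205 304 329 4 | 206 304 306 3 | 207 304 305 2 | 208 304 305 2 | 209 304 305 2 | 210 305 305 1 | 
tip [ 0.5516 -0.1989  0.0631]
(316.5, 193.0) upslope mm 7.832498215746612 left mm 0.5805543276179849
(304, 200) upslope mm 2.0281903221605186 left mm 9.913955623993257
(328, 200) upslope mm 2.045965650842827 left mm -8.00216365826067
tip [ 0.5509 -0.1987  0.0577]
(316.5, 193.0) upslope mm 7.874818154486296 left mm 0.5902071256447176
(304, 200) upslope mm 1.9497730602047736 left mm 10.117755384267806
(328, 200) upslope mm 1.9679181389874865 left mm -8.171042627151015
side ring [304 160] [313 173] [307.1111 170.    ]
side tip pred [306.2467 171.3163] [306.557  172.9918]
```

The tip is in contact (about 1.4 N) but about 2 mm up-slope of the spot centre. I back off, shift and press to about half-way.

Request:
move_arm(
  increments=[
    [-0.0014,0,-0.0038,0],
    [-0.0019,-0.0006,0.0007,0],
    [0,0,0,0],
    [0.0007,0,0.0019,0],
    [0.0007,0,0.0019,0],
    [0.0006,0,0.0016,0],
    [0,0,0,0],
  ],
)

```text
time_s: 25.0
ee_pos: [0.5119, -0.1864, 0.1429]
eef_rot: [-3.142, 0.0, -0.291]
force: [-1.5, 0.2, 0.2]
grip_width: 0.024
grip_force: 30.0
```

```bash
python3 st.py|head -1; python3 - <<'E'
from h import *
im=cv2.imread("pics/wlast.png").astype(int); bl=(im[...,0]-im[...,2]>15)
for r in range(188,216): 
    q=np.where(bl[r,295:345])[0]+295
    if len(q): print(r,q.min(),q.max(),len(q),end=' | ')
print(); col=im[:,314:321].mean(1); print([(r,int(col[r][0]),int(col[r][2])) for r in list(range(196,204))+list(range(212,219))+list(range(227,233))])
E
```

```text
25.15 [ 0.5119 -0.1864  0.1431] [ 3.1416  0.0001 -0.2912] f [-1.5865 -0.2612  0.5373] f.n [1.23, 0.9, 0.86]
192 314 319 6 | 193 311 323 13 | 194 310 325 16 | 195 308 326 13 | 196 307 327 10 | 197 306 328 8 | 198 306 328 7 | 199 305 329 7 | 200 305 329 5 | 201 305 330 6 | 202 304 330 7 | 203 304 330 7 | 204 304 330 5 | 205 304 330 5 | 206 304 330 4 | 207 305 330 2 | 208 305 305 1 | 
[(196, 146, 179), (197, 148, 182), (198, 147, 180), (199, 141, 173), (200, 115, 138), (201, 90, 103), (202, 88, 102), (203, 88, 102), (212, 86, 100), (213, 86, 100), (214, 86, 100), (215, 68, 81), (216, 43, 56), (217, 41, 54), (218, 43, 55), (227, 44, 56), (228, 45, 55), (229, 43, 54), (230, 41, 96), (231, 39, 118), (232, 38, 112)]
```

```bash
python3 - <<'E'
from h import *
np.set_printoptions(precision=4,suppress=True)
o=telemetry.get_obs(); w=cam("wrist"); Rm=R.from_euler('xyz',o["eef_rot"]).as_matrix(); P=lambda x:o["ee_pos"]+Rm@np.array(x)
n=np.array([-.3276,.0981,.9397]); ex=np.array([.958*.9397,-.287*.9397,.342]); ey=np.cross(n,ex)
p=P((.0394,0,.0798)); print("tip",p)
for px in((317,191.8),(317,204),(303.7,204),(330.5,204)):
    O,d=ray(w,px); x=O+d*((p-O)@n)/(d@n); print(px,"upslope mm",(x-p)@ex*1e3,"left mm",(x-p)@ey*1e3)
s=cv2.imread("pics/slast.png"); h=cv2.cvtColor(s,cv2.COLOR_BGR2HSV)
r=blobs(s)["red"]; print([b[:2] for b in r])
m=(h[...,0]>=12)&(h[...,0]<=30)&(h[...,1]>110)&(h[...,2]>60); m[:160]=0;m[180:]=0;m[:,:298]=0;m[:,316:]=0; print("brass",np.argwhere(m)[:,::-1].tolist())
print("side tip pred",proj(cam("side"),p))
for row in range(164,177): print(row,[(int(a),int(c)) for a,b_,c in s[row,299:316]])
E
```

```text
tip [ 0.5496 -0.1977  0.0633]
(317, 191.8) upslope mm 10.158749195961109 left mm 0.21143367773283633
(317, 204) upslope mm 0.12356180626152784 left mm 0.20691342822482564
(303.7, 204) upslope mm 0.11349760600106465 left mm 10.09183595434979
(330.5, 204) upslope mm 0.13377803311651518 left mm -9.827327580248728
[([139, 231, 61, 70, 3584], [170.0, 265.9]), ([326, 170, 19, 19, 214], [335.6, 179.0])]
brass [[307, 170]]
side tip pred [307.0204 171.6896]
164 [(127, 150), (127, 150), (127, 149), (127, 149), (126, 149), (125, 148), (121, 143), (90, 101), (87, 97), (90, 98), (93, 102), (91, 100), (86, 94), (76, 83), (65, 75), (71, 85), (76, 92)]
165 [(127, 150), (127, 149), (127, 149), (126, 149), (127, 150), (123, 146), (102, 121), (82, 91), (89, 98), (90, 99), (92, 101), (88, 96), (82, 90), (69, 78), (64, 73), (75, 90), (78, 93)]
166 [(125, 148), (126, 149), (126, 150), (126, 149), (126, 149), (124, 145), (98, 111), (88, 97), (92, 102), (92, 102), (89, 98), (85, 93), (78, 84), (67, 76), (64, 76), (78, 94), (93, 111)]
167 [(125, 149), (126, 149), (126, 149), (126, 150), (125, 148), (121, 139
[... 1240 characters left out ...]
, (113, 113), (126, 149), (126, 149), (124, 147), (126, 148), (127, 149)]
174 [(123, 142), (126, 148), (125, 148), (127, 150), (127, 150), (126, 149), (125, 149), (126, 148), (124, 146), (113, 128), (124, 148), (126, 149), (127, 150), (126, 149), (127, 149), (127, 149), (125, 148)]
175 [(114, 123), (110, 122), (123, 142), (127, 148), (127, 148), (127, 150), (127, 150), (127, 149), (126, 149), (126, 149), (126, 148), (129, 151), (127, 150), (128, 150), (126, 149), (126, 149), (126, 149)]
176 [(117, 127), (115, 124), (117, 124), (116, 130), (108, 126), (124, 147), (126, 148), (125, 148), (127, 149), (125, 148), (125, 149), (125, 149), (128, 150), (127, 151), (125, 149), (126, 148), (127, 149)]
```

The tip is centred on the spot within 1 mm in both views. The push is about 2.4 N, so the spring tip is about 4.8 mm in, and the frame has not moved. Handing in.

```bash
python3 -c "
from h import *
print(hand_in())"
```

```text
the job is handed in; nothing more can be done
None
```

The job is handed in: I pressed the small frame shut (about 70 N on its stop) and am holding the gauge at about 18–20° to match the 20° tile, its tip within 1 mm of the spot and about 4.8 mm in. The jar, bulb and pot were left alone, and no verdict came back.

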